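# Weigh the jar of filings on the scale kept in the case it stands on

## Task

The jar of brass filings has to be weighed, but the pocket scale is in the glazed wooden case whose lid the jar, the red pot and the pink bottle stand on. Clear all three into the blue tray, take the scale out and lay it in the middle of the grey stone slab, lengthwise along the slab's long side; then shut the lid fully, stand the jar in the middle of the scale's pan, and put the pot and the bottle back on the lid where each stood. Keep everything upright throughout.

Things in the scene. Friction and masses are not known exactly. Their poses are not given: they have to be found in the camera images.
- case: Fixed dark-wood case with brass corners, 138 (x) x 178 (y) x 48 mm closed. Origin: centre of its underside; x points from the knob side to the hinge side, z up. Walls 6 mm, rim 40 mm high, inside 126 x 166 mm, green lining 8 mm above the underside. Hinge line along y at x = +69, z = 40 mm. The lid is 8 mm thick (top at 48 mm), wood frame 14 mm wide round a clear pane, flush on top.
- lid (a joint): Angle of the case's lid, rad: 0 = shut, grows as it opens upward, stop at 1.75. The hinge is stiff (0.17 N m): the lid stays wherever it is left and must be moved both ways, about 2 N at the knob.
- lid_knob (a point): Centre of the brass barrel knob, a drum 18 mm across and 18 mm long lying along the case's y with flat ends, on a thin stem in the middle of the lid's front edge: shut, 23 mm out from the front and 44 mm above the bench; 161 mm from the hinge line. It moves with the lid. Pinched across its ends (along the case's y) it can pivot between the fingers.
- pocket_scale: Loose black pocket scale, 105 (x) x 66 (y) x 15 mm, 130 g, lying in the case under the clear lid, long side about along the case's x. Origin: centre of its underside, z up. The silver pan, 57 x 60 mm, flush with its top, is on the -x half: its centre at x = -16, y = 0 mm; the display is at +x. (A similar scale far back on the bench is not this one.)
- jar_glass: Loose round glass jar of brass filings with a grey tin lid, 49 mm across, 52 mm high, 85 g. Origin: centre of its underside, z up. At first on the lid.
- pot_red: Loose round red screw pot, 41 mm across, 30 mm high, 25 g. Origin: centre of its underside, z up. At first on the lid.
- bottle_pink: Loose round pink bottle with a white cap, 30 mm across and 60 mm high, body 43 mm high, cap 19 mm across, 30 g. Origin: centre of its underside, z up. At first on the lid.
- tray: Fixed shallow blue plastic tray, 100 (x) x 174 (y) x 14 mm, walls and floor 4 mm thick. Origin: centre of its underside, z up. Room for the three vessels in a row along y, 54 mm apart.
- slab: Fixed grey stone slab with rounded edges, 110 (x) x 146 (y) x 15 mm. Origin: centre of its underside, z up; y is the long side.

How it is judged:
By the outcome, as a careful person would: the job done as asked, in the order asked, and still so for the second after the job is handed in, with the robot touching nothing.
It also fails if it takes over 144 s, if anything falls off the work surface, if the arm or the gripper's body presses on something with over 40 N, if the wrist force passes 120 N, or if a joint passes its speed limit or range.

## Robot

A 6-joint arm with a two-finger parallel gripper is mounted at the origin on a cart in front of the work surface, level with it; the furniture and walls round the work are solid. World frame = base frame: x ahead of the robot, y to its left, z up, the work surface at z = 0. Lengths are in m, angles in degrees, forces in N, time in s.
With the tool pointing down it reaches from about 0.25 to 0.725 m from the base axis. Payload 9.7 kg.
Tool frame: the origin (TCP) lies midway between the tips of the shut fingers; the grasp point (between the pads) lies 19 mm behind it (bot.pinch_z is the distance from the TCP to the grasp point, in m); z points along the fingers, y is the line along which they close (so a half turn about z gives the same grasp; the last joint's range is limited). The gripper opens to 85 mm and grips with 20 to 120 N. Pads are 22 mm wide; open, the fingers measure 114 mm over their backs; the gripper's body (76 mm by 85 mm) begins 54 mm behind the grasp point. The pads swing forward as they close: fully open they stand 13 mm farther back than shut.
Start: joints at [-66.864, 4.979, 10.078, 95.1, 0, 90], TCP at [0.216, -0.506, 0.231] pointing down, gripper open.
Joint ranges: [-179.16, 179.16], [-48.56, 103.87], [-65.8, 70.77], [-126.05, 130.52], [-82.76, 87.17], [-180, 180]. Speed limits (degrees/s): [127.2, 127.2, 147.25, 180, 180, 180].

## Interface

Orientations are given as [roll, pitch, yaw] about the fixed x, y, z axes, in that order (R = Rz(yaw) Ry(pitch) Rx(roll)).
In Python, from workcell import sensors, camera, ticket, bot gives the robot as it stands.
- The arm moves only by the shell command python3 -m handwheel 'ROWS' [FORCE]. ROWS is a JSON object of lists of equal length, an entry for each row: "gripper": the opening, from -1 (shut) to 1 (fully open); "slide": the shift along the tool's x, y, z in mm, a list of three; "yaw": the turn about the tool's z in rad. A call has 1 to 8 rows; each row shifts and turns the commanded pose from where the row before left it, along the tool's axes as they then stand; what a row does not reach is not made up. A row lasts 1/12 s, in which the tool goes at most 41.7 mm and 7.16 degrees, less where a joint would pass 70% of its speed; a pose out of reach is approached as far as the arm can. A call is refused whole if a number of a shift passes 41.7 or a number of a turn 0.125, either way. A call with a gripper value outside its range is refused whole. The fingers move at their own pace and stop on an object; FORCE is the grip in N (left out, the last holds). Time passes only in rows, so rows that do not move let the fingers close. It gives the time, the measured TCP pose, the force, the opening and the grip force at its end, in the units of the state.
- sensors.get_obs(): the state, without advancing time (a new reading comes with each control period).
- camera(name): name is "scene" or "side" or "wrist"; returns a dict with "img" (384x512x3 uint8, red, green, blue), "fx", "fy", "cx", "cy" (pixels), "R" (3x3) and "t" (3): a world point X has camera coordinates R X + t. Camera axes: x right, y down, z forward; pixel columns grow to the right and rows downward; lengths in m; the calibration is good to about 2 mm. A picture is of the moment at which its call begins. There is no depth.
- ticket.job_done(): hands the job in; it is judged then, once.
The state is a dict: "time": time; "q": joint angles; "qd": joint speeds; "joint_efforts": joint torques, N m; "ee_pos": TCP position; "tcp_rot": TCP orientation; "wrist_force": force on the tool from outside, world axes, zero at the start; "torque": the same for the moment, N m; "opening": finger opening in m; "grasp_force": force on a finger pad.
Only numpy, scipy, OpenCV 4.12 (cv2) and the standard library are available. Lean on these libraries where they do the work, as an engineer would, in place of code of your own. Each camera call takes 0.05 s, during which the arm holds its last target. There are 200 camera calls.

## Working session

There is one attempt and no reset: what is moved stays moved. The work goes in short steps, Python scripts to look and compute and a shell command to move; the robot and the scene stay as the last step left them, time stands still between calls to the robot, and variables do not carry over. Pictures are saved under pics/ and viewed, at most 14 in all, crops included, and the job is handed in when it is done.

```bash
ls; mkdir -p pics
python3 - <<'E'
from workcell import sensors,camera,bot
import cv2
o=sensors.get_obs();print(o['time'],o['ee_pos'],o['tcp_rot'],o['opening'],bot.pinch_z)
for n in ("scene","side","wrist"):
    c=camera(n);cv2.imwrite(f"pics/{n}0.png",c["img"][:,:,::-1]);print(n,c["fx"],c["cx"],c["cy"],c["R"],c["t"])
E
```

```text
pics
0.0 [ 0.21601104 -0.50555617  0.23058964] [-1.79924473e+02 -1.98178476e-03  2.31346964e+01] 0.08533370420986774 0.0187
scene 466.2508291369125 255.82393193644606 186.91385957675124 [[-0.81411227 -0.58047718  0.01635397]
 [-0.45342553  0.61782488 -0.64241552]
 [ 0.36280366 -0.53041367 -0.76618199]] [0.30776499 0.44049131 0.62825972]
side 483.0563494468734 253.16758264480774 195.85565159005074 [[ 0.99985524 -0.01610686  0.00548412]
 [-0.00340009 -0.50495079 -0.86314144]
 [ 0.01667171  0.86299784 -0.50493246]] [-0.56290212 -0.0655833   1.14529406]
wrist 292.5317797369606 250.7916086649395 189.12120450325912 [[ 0.39235337 -0.91981367 -0.00128451]
 [-0.88176727 -0.37652115  0.28410966]
 [-0.26181159 -0.11033875 -0.95879093]] [-0.5485251  -0.03698635  0.3785425 ]
```

View pics/scene0.png

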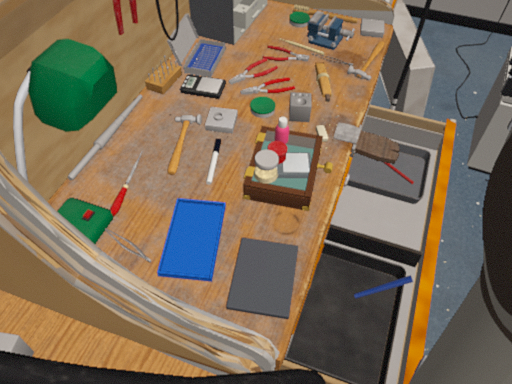

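View pics/side0.png

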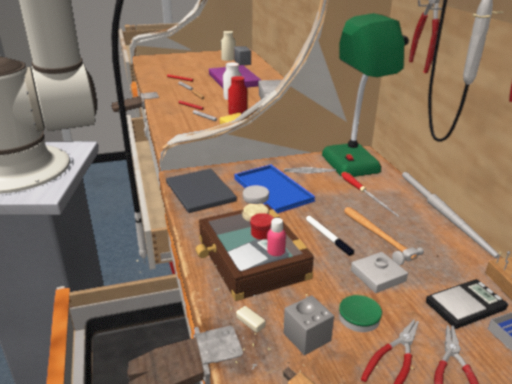

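The scene view shows the tray at about (193,238), the slab at (264,277), the case at (285,167) and its knob at (327,168). In the side view the case is at (255,250), with the knob at about (203,248). The vessels stand in a row. Next I'll take zoomed crops and a first set of measurements.

```bash
cat > h.py <<'E'
import numpy as np,cv2
from workcell import sensors,camera,bot
def ray(c,p):
    d=c["R"].T@np.array([(p[0]-c["cx"])/c["fx"],(p[1]-c["cy"])/c["fy"],1]);return -c["R"].T@c["t"],d
def onz(c,p,z):
    o,d=ray(c,p);return o+d*(z-o[2])/d[2]
def tri(c1,p1,c2,p2):
    a,u=ray(c1,p1);b,v=ray(c2,p2)
    s=np.linalg.lstsq(np.c_[u,-v],b-a,rcond=None)[0];P=a+s[0]*u;Q=b+s[1]*v
    return (P+Q)/2,np.linalg.norm(P-Q)
def proj(c,X):
    k=c["R"]@np.array(X)+c["t"];return np.array([c["fx"]*k[0]/k[2]+c["cx"],c["fy"]*k[1]/k[2]+c["cy"]])
def mask(c,lo,hi,roi):
    h=cv2.cvtColor(c["img"],cv2.COLOR_RGB2HSV);m=cv2.inRange(h,np.array(lo),np.array(hi))
    z=np.zeros_like(m);x0,y0,x1,y1=roi;z[y0:y1,x0:x1]=m[y0:y1,x0:x1]
    k=max(cv2.findContours(z,cv2.RETR_EXTERNAL,cv2.CHAIN_APPROX_NONE)[0],key=cv2.contourArea)
    return k
def quad(k):
    k=cv2.convexHull(k)
    for e in np.linspace(.01,.1,30):
        q=cv2.approxPolyDP(k,e*cv2.arcLength(k,True),True)
        if len(q)<=4:break
    return q[:,0,:].astype(float)
E
python3 - <<'E'
from h import *
s=camera("scene");d=camera("side")
a=cv2.resize(s["img"][110:215,235:345],(800,760)[:2] and (628,600),interpolation=cv2.INTER_CUBIC)
cv2.imwrite("pics/sc.png",a[:,:,::-1])
b=cv2.resize(d["img"][175:305,190:320],(600,600),interpolation=cv2.INTER_CUBIC)
cv2.imwrite("pics/sd.png",b[:,:,::-1])
print("cams",-s["R"].T@s["t"],-d["R"].T@d["t"])
for n,c,rt,rs in(("scene",s,(140,180,240,300),(220,230,310,325)),("side",d,(220,155,330,220),(160,160,240,220))):
    q=quad(mask(c,(105,150,60),(125,255,255),rt));P=np.array([onz(c,p,.014) for p in q])
    print(n,"tray",P[:,:2].round(3).tolist(),P.mean(0).round(4),[round(np.linalg.norm(P[i]-P[i-1]),3) for i in range(4)])
    q=quad(mask(c,(0,0,40),(179,70,110),rs));P=np.array([onz(c,p,.015) for p in q])
    print(n,"slab",q.tolist(),P[:,:2].round(3).tolist(),P.mean(0).round(4),[round(np.linalg.norm(P[i]-P[i-1]),3) for i in range(len(P))])
E
```

```text
cams [0.22235033 0.23974161 0.75930656] [ 0.54350363 -1.03056922  0.5247755 ]
scene tray [[0.686, -0.155], [0.603, -0.203], [0.515, -0.051], [0.598, -0.006]] [ 0.6006 -0.104   0.014 ] [np.float64(0.173), np.float64(0.096), np.float64(0.175), np.float64(0.095)]
scene slab [[242.0, 238.0], [297.0, 246.0], [287.0, 318.0], [227.0, 308.0]] [[0.522, -0.156], [0.428, -0.203], [0.365, -0.072], [0.458, -0.026]] [ 0.4431 -0.1144  0.015 ] [np.float64(0.145), np.float64(0.105), np.float64(0.146), np.float64(0.103)]
side tray [[0.521, -0.064], [0.607, -0.019], [0.684, -0.175], [0.607, -0.218]] [ 0.6045 -0.1191  0.014 ] [np.float64(0.176), np.float64(0.097), np.float64(0.174), np.float64(0.088)]
side slab [[235.0, 196.0], [188.0, 212.0], [167.0, 178.0], [210.0, 169.0]] [[0.522, -0.16], [0.431, -0.222], [0.37, -0.079], [0.463, -0.036]] [ 0.4464 -0.1241  0.015 ] [np.float64(0.137), np.float64(0.111), np.float64(0.155), np.float64(0.103)]
```

View pics/sc.png

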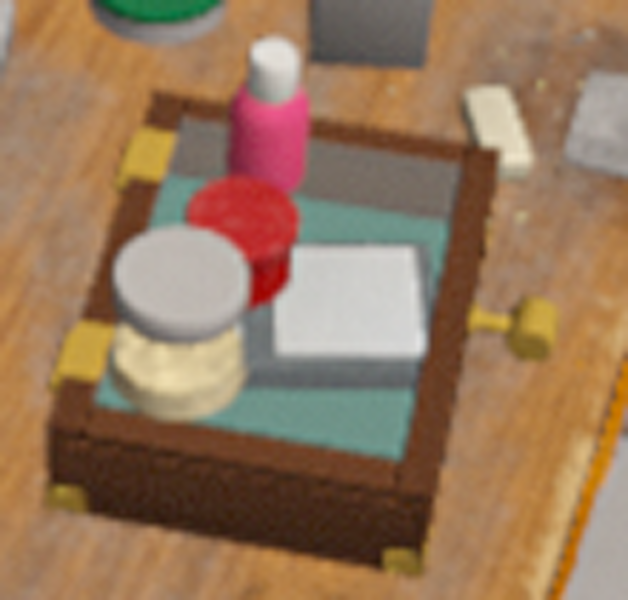

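View pics/sd.png

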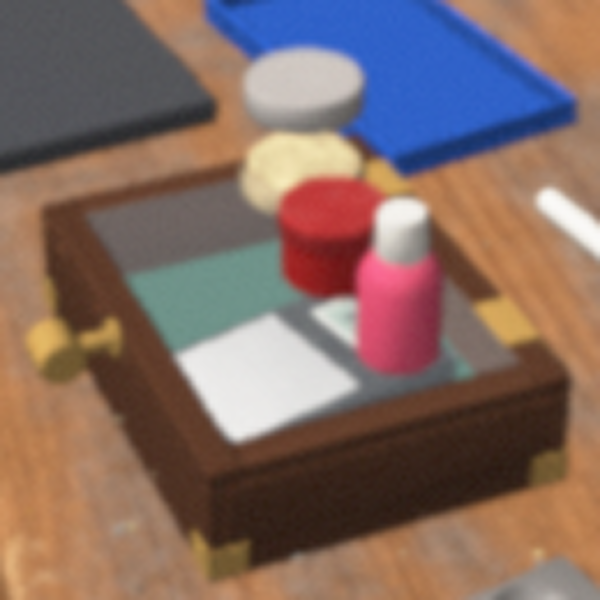

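The crops give these pixel positions (crop coordinates, mapped back in the script):

| Item | Scene crop | Side crop |
|---|---|---|
| Jar lid top | (181,275) | (303,80) |
| Pot top | (243,218) | (332,205) |
| Bottle cap top | (273,52) | (404,213) |
| Knob | (533,328) | (57,350) |

The scale's pan is at the knob side.

Run:
```python
from h import *
s=camera("scene");d=camera("side")
S=lambda p:(235+p[0]*110/628-.4,110+p[1]*.175-.4)
D=lambda p:(190+p[0]*13/60-.4,175+p[1]*13/60-.4)
for n,a,b in(("jar",(181,275),(303,80)),("pot",(243,218),(332,205)),("bot",(273,52),(404,213)),("knob",(533,328),(57,350)),
 ("c1",(497,152),(212,470)),("c2",(155,95),(568,378)),("c3",(432,490),(45,208))):
    P,e=tri(s,S(a),d,D(b));print(n,P.round(4),round(e,4))
for n,c,f,L in(("s",s,S,((155,95),(497,152),(432,490),(55,425))),("d",d,D,((45,208),(212,470),(568,378)))):
    print(n,[onz(c,f(p),.048)[:2].round(4).tolist() for p in L])
# scale corners seen (top z=.023): pan corners
print("pan s",[onz(s,S(p),.023)[:2].round(4).tolist() for p in((280,250),(418,247),(423,355),(275,352))])
print("pan d",[onz(d,D(p),.023)[:2].round(4).tolist() for p in((178,352),(275,315),(358,383),(238,442))])
```

```text
jar [ 0.5615 -0.2897  0.0994] 0.0001
pot [ 0.5711 -0.3439  0.0774] 0.0003
bot [ 0.5938 -0.3952  0.1075] 0.0002
knob [ 0.4716 -0.3878  0.0447] 0.0011
c1 [ 0.5279 -0.4575  0.0473] 0.0012
c2 [ 0.6526 -0.4068  0.0457] 0.0001
c3 [ 0.4607 -0.2989  0.0473] 0.0003
s [[0.6513, -0.4047], [0.5269, -0.4568], [0.4603, -0.2984], [0.5823, -0.2452]]
d [[0.461, -0.3], [0.5285, -0.4581], [0.652, -0.4098]]
pan s [[0.5776, -0.3845], [0.5356, -0.4175], [0.5049, -0.3707], [0.5501, -0.3393]]
pan d [[0.514, -0.3602], [0.5504, -0.337], [0.5804, -0.3796], [0.5367, -0.413]]
```

The triangulated heights match the given sizes: jar 99.4 mm against 100, pot 77.4 against 78, bottle 107.5 against 108, and knob 44.7 against 44. The case is centred at about (0.5555,-0.352), yaw about 22.6°. First move is over the jar, then a quarter turn.

```bash
cat >> h.py <<'E'
def go(x,y,z,yaw=None):
    o=sensors.get_obs();p=o["ee_pos"];w=np.radians(o["tcp_rot"][2]);d=np.array([x,y,z])-p
    c,s=np.cos(w),np.sin(w)
    print("slide mm",(np.array([c*d[0]+s*d[1],s*d[0]-c*d[1],-d[2]])*1e3).round(1), "" if yaw is None else "toolyaw rad %.3f"%-np.radians((yaw-o["tcp_rot"][2]+180)%360-180),"t",round(o["time"],2),"yaw",o["tcp_rot"][2].round(2))
E
for i in 1 2; do python3 -m handwheel '{"gripper":[1,1,1,1,1,1,1,1],"slide":[[25.2,-3.9,0],[25.2,-3.9,0],[25.2,-3.9,0],[25.2,-3.9,0],[25.2,-3.9,0],[25.2,-3.9,0],[25.2,-3.9,0],[25.2,-3.9,0]],"yaw":[0,0,0,0,0,0,0,0]}' 30; done
python3 -m handwheel '{"gripper":[1,1,1,1,1,1,1,1],"slide":[[0,0,0],[0,0,0],[0,0,0],[0,0,0],[0,0,0],[0,0,0],[0,0,0],[0,0,0]],"yaw":[0.12,0.12,0.12,0.12,0.12,0.12,0.12,0.12]}'
python3 -m handwheel '{"gripper":[1,1,1,1,1,1],"slide":[[0,0,0],[0,0,0],[0,0,0],[0,0,0],[0,0,0],[0,0,0]],"yaw":[0.12,0.12,0.12,0.12,0.12,0]}'
python3 - <<'E'
from h import *
go(.5615,-.2897,.12,-67.3)
c=camera("wrist");cv2.imwrite("pics/w1.png",c["img"][:,:,::-1])
for X in((.5615,-.2897,.1),(.5711,-.3439,.078),(.5938,-.3952,.108),(.4716,-.3878,.044)):print(proj(c,X).round(1))
print(-c["R"].T@c["t"])
E
```

```text
time: 1.02
ee_pos: [0.3902, -0.397, 0.2313]
tcp_rot: [180.0, -0.0, 23.1]
wrist_force: [0.0, -0.3, -0.8]
opening: 0.0854
grasp_force: 0.0
time: 1.68
ee_pos: [0.5634, -0.2891, 0.2312]
tcp_rot: [180.0, 0.0, 23.1]
wrist_force: [-0.7, -1.7, -0.5]
opening: 0.0852
grasp_force: 0.0
time: 2.35
ee_pos: [0.5529, -0.3066, 0.2311]
tcp_rot: [-179.0, 0.0, -29.5]
wrist_force: [-0.1, -0.6, 0.3]
opening: 0.0854
grasp_force: 0.0
time: 2.85
ee_pos: [0.4428, -0.4353, 0.231]
tcp_rot: [-172.3, 2.5, -48.0]
wrist_force: [0.1, 0.1, 0.1]
opening: 0.0857
grasp_force: 0.0
slide mm [ -28.7 -185.7  111. ] toolyaw rad 0.338 t 2.85 yaw -47.96
[ 94.7 194.6]
[124.9 147.8]
[116.7  96.4]
[227.  172.7]
[ 0.48029421 -0.50565513  0.36850337]
```

View pics/w1.png

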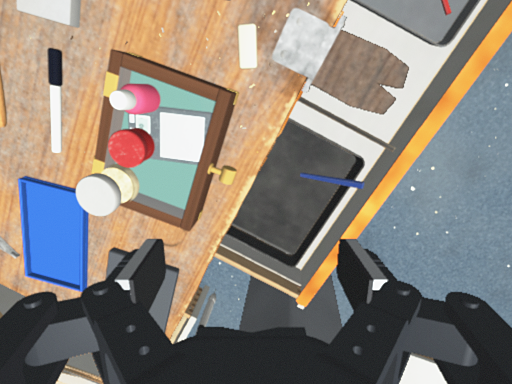

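The wrist view shows the vessels at (97,194), (131,147) and (134,100), and the knob at (227,174). The tool tilted and drifted while turning, so a joint limit looks likely. I'll check the joints.

Run:
```python
from h import *
print(sensors.get_obs()["q"])
```

```text
[-47.80645451  17.64550849  24.4270381   99.23999559   7.65583627
 179.94390864]
```

The last joint hit its limit at 180°, since yaw = q1 − q6 + 180. The quarter turn has to go the other way, to world yaw +113.

```bash
python3 -m handwheel '{"gripper":[1,1,1,1,1,1,1,1],"slide":[[0,0,0],[0,0,0],[0,0,0],[0,0,0],[0,0,0],[0,0,0],[0,0,0],[0,0,0]],"yaw":[-0.12,-0.12,-0.12,-0.12,-0.12,-0.12,-0.12,-0.12]}'
python3 -m handwheel '{"gripper":[1,1,1,1,1,1,1,1],"slide":[[0,0,0],[0,0,0],[0,0,0],[0,0,0],[0,0,0],[0,0,0],[0,0,0],[0,0,0]],"yaw":[-0.12,-0.12,-0.12,-0.12,-0.12,-0.12,-0.12,-0.12]}'
python3 - <<'E'
from h import *
print(sensors.get_obs()["q"])
go(.5615,-.2897,.12,112.7)
E
```

```text
time: 3.57
ee_pos: [0.4477, -0.4306, 0.2314]
tcp_rot: [-173.7, -4.9, 7.6]
wrist_force: [-0.4, -0.4, 0.2]
opening: 0.0854
grasp_force: 0.0
time: 4.23
ee_pos: [0.4477, -0.4306, 0.2315]
tcp_rot: [179.6, -8.0, 62.9]
wrist_force: [-0.6, -0.2, 0.1]
opening: 0.0856
grasp_force: 0.0
[-47.39258214  17.60594592  24.42222048  99.2185433    7.65848091
  69.59261661]
slide mm [177.3  37.1 111.5] toolyaw rad -0.869 t 4.23 yaw 62.88
```

The overshoot left an 8° tilt in the commanded pose (q5 = 7.7°). I'll undo it symmetrically by turning to the opposite limit of joint 6 and nudging past it.

```bash
for i in 1 2 3 4; do python3 -m handwheel '{"gripper":[1,1,1,1,1,1,1,1],"slide":[[0,0,0],[0,0,0],[0,0,0],[0,0,0],[0,0,0],[0,0,0],[0,0,0],[0,0,0]],"yaw":[-0.125,-0.125,-0.125,-0.125,-0.125,-0.125,-0.125,-0.125]}' | grep -E "time|ee_pos|rot"; done
python3 -m handwheel '{"gripper":[1,1,1,1],"slide":[[0,0,0],[0,0,0],[0,0,0],[0,0,0]],"yaw":[-0.125,-0.125,-0.125,0]}'  | grep -E "time|ee_pos|rot"
python3 - <<'E'
from h import *
print(sensors.get_obs()["q"])
E
```

```text
time: 4.9
ee_pos: [0.4477, -0.4306, 0.2315]
tcp_rot: [173.0, -4.0, 120.4]
time: 5.57
ee_pos: [0.4477, -0.4306, 0.2315]
tcp_rot: [172.9, 3.7, 177.2]
time: 6.23
ee_pos: [0.4477, -0.4306, 0.2315]
tcp_rot: [179.3, 8.0, -125.3]
time: 6.9
ee_pos: [0.4477, -0.4306, 0.2315]
tcp_rot: [-173.6, 4.9, -67.7]
time: 7.23
ee_pos: [0.4506, -0.4279, 0.2315]
tcp_rot: [-172.5, 2.3, -47.2]
[ -46.96454227   17.52725943   24.33812488   99.10396504    7.5229086
 -179.72839365]
```

Now at the lower limit. I'll nudge past it in small calls.

```bash
python3 -m handwheel '{"gripper":[1,1,1,1],"slide":[[0,0,0],[0,0,0],[0,0,0],[0,0,0]],"yaw":[-0.125,-0.125,-0.125,0]}'  | grep -E "time|ee_pos|rot"
python3 - <<'E'
from h import *
print(sensors.get_obs()["q"])
E
```

```text
time: 7.57
ee_pos: [0.5177, -0.3464, 0.2316]
tcp_rot: [-176.5, 0.0, -35.4]
[ -35.37585591   15.40384162   21.9874918    96.61321308    3.47641951
 -180.0004222 ]
```

```bash
python3 -m handwheel '{"gripper":[1,1,1],"slide":[[0,0,0],[0,0,0],[0,0,0]],"yaw":[-0.125,-0.125,0]}'  | grep -E "time|ee_pos|rot"
python3 - <<'E'
from h import *
print(sensors.get_obs()["q"])
E
```

```text
time: 7.82
ee_pos: [0.551, -0.288, 0.2314]
tcp_rot: [-179.4, -0.5, -27.8]
[ -27.84904227   14.65433794   21.11371481   95.92546164    0.5548719
 -180.00119312]
```

```bash
python3 -m handwheel '{"gripper":[1,1],"slide":[[0,0,0],[0,0,0]],"yaw":[-0.03,0]}'  | grep -E "time|ee_pos|rot"
python3 -m handwheel '{"gripper":[1,1,1,1,1,1,1],"slide":[[0,0,0],[0,0,0],[0,0,0],[0,0,0],[0,0,0],[0,0,0],[0,0,0]],"yaw":[0.115,0.115,0.115,0.115,0.115,0.115,0]}'  | grep -E "time|ee_pos|rot"
python3 - <<'E'
from h import *
print(sensors.get_obs()["q"])
go(.5615,-.2897,.118,-67.3)
c=camera("wrist");cv2.imwrite("pics/w2.png",c["img"][:,:,::-1])
s=camera("scene")
for X in((.5615,-.2897,.1),(.5711,-.3439,.078),(.5938,-.3952,.108),(.4716,-.3878,.044),(.6006,-.104,.014),(.4431,-.1144,.015)):print(proj(c,X).round(1))
E
```

```text
time: 7.98
ee_pos: [0.5528, -0.2845, 0.2313]
tcp_rot: [-179.8, -0.5, -27.3]
time: 8.57
ee_pos: [0.5517, -0.2869, 0.2313]
tcp_rot: [-179.5, -0.3, -67.4]
[ -27.5633287    14.67609278   21.12595614   95.93036045    0.18982213
 -140.13060823]
slide mm [  6.4  -8.  113.3] toolyaw rad -0.002 t 8.57 yaw -67.43
[243.1 173.7]
[255.6 115.1]
[254.6  46.7]
[355.4 111.7]
[169.1 268.8]
[275.5 300.9]
```

View pics/w2.png

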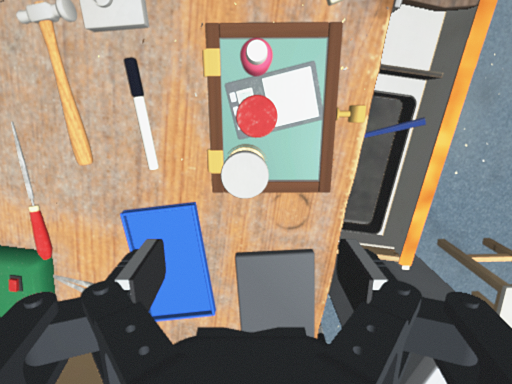

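The wrist view agrees with the predictions within 1–4 px: jar (244,175), pot (256,117), cap (258,51), knob (356,113). I'll descend on the jar and grip.

```bash
python3 -m handwheel '{"gripper":[1,1,1,1,1,1,1,1],"slide":[[3.2,-4,20],[3.2,-4,20],[0,0,20],[0,0,20],[0,0,20],[0,0,20],[0,0,20],[0,0,20]],"yaw":[0,0,0,0,0,0,0,0]}' 30 | grep -E "time|ee_pos|rot"
python3 -m handwheel '{"gripper":[-1,-1,-1,-1,-1,-1,-1,-1],"slide":[[0,0,0],[0,0,0],[0,0,0],[0,0,0],[0,0,0],[0,0,0],[0,0,0],[0,0,0]],"yaw":[0,0,0,0,0,0,0,0]}' 30
```

```text
time: 9.33
ee_pos: [0.5633, -0.2893, 0.0705]
tcp_rot: [-179.5, -0.3, -66.9]
time: 10.0
ee_pos: [0.5642, -0.2895, 0.0734]
tcp_rot: [-179.4, -0.4, -67.1]
wrist_force: [-0.3, 0.3, 6.3]
opening: 0.046
grasp_force: 31.4
```

The jar is gripped (46 mm opening, 31 N). I'll lift it and carry it over the tray.

```bash
python3 -m handwheel '{"gripper":[-1,-1,-1,-1,-1,-1,-1,-1],"slide":[[0,0,-6],[0,0,-14],[0,0,-18],[0,0,-18],[0,0,-18],[0,0,-18],[0,0,-14],[0,0,0]],"yaw":[0,0,0,0,0,0,0,0]}'  | grep -E "time|ee_pos|rot|open"
python3 -m handwheel '{"gripper":[-1,-1,-1,-1,-1,-1,-1,-1],"slide":[[-10,-5,0],[-20,-10,0],[-25,-12,0],[-25,-12,0],[-25,-12,0],[-25,-12,0],[-25,-12,0],[-20,-10,0]],"yaw":[0,0,0,0,0,0,0,0]}'  | grep -E "time|ee_pos|rot|open"
python3 -m handwheel '{"gripper":[-1,-1,-1,-1],"slide":[[-20,-10,0],[-10,-4,0],[0,0,0],[0,0,0]],"yaw":[0,0,0,0]}'
python3 - <<'E'
from h import *
c=camera("wrist");cv2.imwrite("pics/w3.png",c["img"][:,:,::-1])
for P in((.602,-.108,.014),(.575,-.061,.014),(.629,-.155,.014)):print(proj(c,P).round(1))
import pickle;pickle.dump(c,open("w3.pkl","wb"))
E
```

```text
time: 10.67
ee_pos: [0.5635, -0.2894, 0.1813]
tcp_rot: [-179.3, -0.5, -67.1]
opening: 0.0457
time: 11.33
ee_pos: [0.5717, -0.0919, 0.1758]
tcp_rot: [-179.6, -0.2, -67.0]
opening: 0.0461
time: 11.67
ee_pos: [0.5733, -0.061, 0.1764]
tcp_rot: [-179.6, -0.3, -67.0]
wrist_force: [-0.5, -0.3, -1.2]
opening: 0.0461
grasp_force: 31.0
[243.6 120.5]
[250.  172.2]
[236.5  63.3]
```

View pics/w3.png

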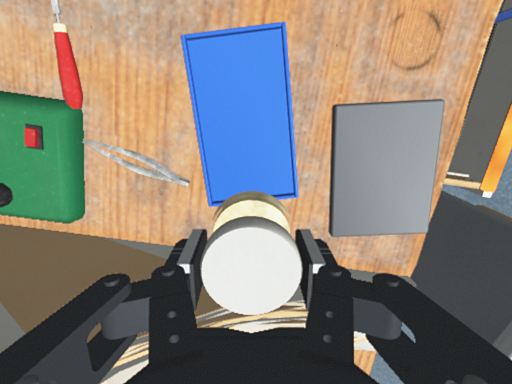

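The tray's rim corners are at about (182,36), (285,22), (298,199) and (207,206). The slab corners are at about (333,104), (443,98), (427,233) and (330,237). I'll fix both on their planes.

Run:
```python
from h import *
import pickle;c=pickle.load(open("w3.pkl","rb"))
for n,L,z in(("tray",((182,36),(285,22),(298,199),(207,206)),.014),("slab",((333,104),(443,98),(427,233),(330,237)),.013)):
    P=np.array([onz(c,p,z)[:2] for p in L]);print(n,P.round(4).tolist(),P.mean(0).round(4),[np.linalg.norm(P[i]-P[i-1]).round(4) for i in range(4)])
    for i,j in((3,0),(2,1)):
        d=P[i]-P[j];print(np.degrees(np.arctan2(d[1],d[0])).round(2))
k=mask(c,(105,120,60),(125,255,255),(150,0,330,230));P=np.array([onz(c,p,.014)[:2] for p in k[:,0,:].astype(float)]);r=cv2.minAreaRect((P*1e3).astype(np.float32));print("tray rect",r)
k=mask(c,(0,0,40),(179,60,130),(320,80,460,250));P=np.array([onz(c,p,.013)[:2] for p in k[:,0,:].astype(float)]);r=cv2.minAreaRect((P*1e3).astype(np.float32));print("slab rect",r)
```

```text
tray [[0.6853, -0.157], [0.6008, -0.2055], [0.515, -0.0539], [0.6038, -0.0071]] [ 0.6012 -0.1059] [np.float64(0.1706), np.float64(0.0974), np.float64(0.1742), np.float64(0.1004)]
118.52
119.53
slab [[0.5257, -0.1578], [0.4279, -0.2055], [0.3629, -0.0744], [0.4615, -0.0268]] [ 0.4445 -0.1161] [np.float64(0.1459), np.float64(0.1088), np.float64(0.1463), np.float64(0.1094)]
116.13
116.39
tray rect ((601.53173828125, -106.8577880859375), (98.77120971679688, 172.03094482421875), 29.546504974365234)
slab rect ((351.593017578125, -95.32919311523438), (42.59632110595703, 69.74225616455078), 23.203516006469727)
```

```bash
python3 -m handwheel '{"gripper":[-1,-1,-1,-1,-1,-1,-1,-1],"slide":[[-1,-2.3,15],[0,0,25],[0,0,25],[0,0,25],[0,0,25],[0,0,17],[0,0,8],[0,0,4]],"yaw":[0,0,0,0,0,0,0,0]}'
python3 -m handwheel '{"gripper":[-1,-1],"slide":[[0,0,1],[0,0,0]],"yaw":[0,0]}'
```

```text
time: 12.38
ee_pos: [0.576, -0.0607, 0.0317]
tcp_rot: [-179.6, -0.2, -67.1]
wrist_force: [-0.8, 0.1, -0.5]
opening: 0.0462
grasp_force: 31.1
time: 12.55
ee_pos: [0.5773, -0.0603, 0.0331]
tcp_rot: [-179.5, -0.3, -67.1]
wrist_force: [1.1, -0.7, -1.2]
opening: 0.046
grasp_force: 31.1
```

```bash
python3 -m handwheel '{"gripper":[-1,-1,-1],"slide":[[-2,1,2],[0,0,1.5],[0,0,0]],"yaw":[0,0,0]}'
python3 -m handwheel '{"gripper":[-1,-1,-1],"slide":[[0,0,1],[0,0,0.5],[0,0,0]],"yaw":[0,0,0]}'
```

```text
time: 12.8
ee_pos: [0.5757, -0.0584, 0.0295]
tcp_rot: [-179.4, -0.3, -67.1]
wrist_force: [1.0, 0.2, 0.4]
opening: 0.0461
grasp_force: 31.3
time: 13.05
ee_pos: [0.5757, -0.0584, 0.0293]
tcp_rot: [-179.4, -0.3, -67.1]
wrist_force: [-4.3, 1.0, 11.8]
opening: 0.0461
grasp_force: 32.5
```

The jar has made contact at the predicted height. I'll release it, rise, and go over the pot.

```bash
python3 -m handwheel '{"gripper":[1,1,1,1,1,1,1,1],"slide":[[0,0,0],[0,0,0],[0,0,0],[0,0,0],[0,0,-20],[0,0,-30],[0,0,-30],[0,0,-30]],"yaw":[0,0,0,0,0,0,0,0]}'
python3 - <<'E'
from h import *
go(.5711,-.3439,.15,-67.3)
E
```

```text
time: 13.72
ee_pos: [0.5738, -0.0583, 0.1381]
tcp_rot: [-179.6, -0.3, -67.1]
wrist_force: [1.1, -0.1, -0.2]
opening: 0.0855
grasp_force: 0.0
slide mm [262.  113.7 -11.9] toolyaw rad 0.004 t 13.72 yaw -67.07
```

```bash
python3 -m handwheel '{"gripper":[1,1,1,1,1,1,1,1],"slide":[[12,5,-6],[25,11,-6],[25,11,0],[25,11,0],[25,11,0],[25,11,0],[25,11,0],[25,11,0]],"yaw":[0,0,0,0,0,0,0,0]}' | grep -E "time|ee_pos|rot"
python3 -m handwheel '{"gripper":[1,1,1,1,1,1],"slide":[[25,11,0],[25,11,0],[20,9,0],[5,2,0],[0,0,0],[0,0,0]],"yaw":[0,0,0,0,0,0]}' | grep -E "time|ee_pos|rot"
python3 - <<'E'
from h import *
go(.5711,-.3439,.07,-67.3)
c=camera("wrist");cv2.imwrite("pics/w4.png",c["img"][:,:,::-1])
k=mask(c,(0,150,60),(8,255,255),(150,50,400,300));(u,r)=cv2.minEnclosingCircle(k);print(u,r,proj(c,(.5711,-.3439,.078)))
k=mask(c,(160,100,60),(175,255,255),(150,0,400,300));(u,r)=cv2.minEnclosingCircle(k);print("pink",u,r,onz(c,u,.08),proj(c,(.5938,-.3952,.108)))
E
```

```text
time: 14.38
ee_pos: [0.5711, -0.2641, 0.1489]
tcp_rot: [-179.5, -0.3, -67.1]
time: 14.88
ee_pos: [0.5701, -0.3441, 0.149]
tcp_rot: [-179.5, -0.2, -67.1]
slide mm [ 0.2 -1.  79. ] toolyaw rad 0.004 t 14.88 yaw -67.09
(250.86170959472656, 196.79786682128906) 27.286134719848633 [249.54285576 199.43633726]
pink (250.5, 128.76190185546875) 21.244075775146484 [ 0.59118215 -0.3934809   0.08      ] [247.24837351 128.20919044]
```

View pics/w4.png

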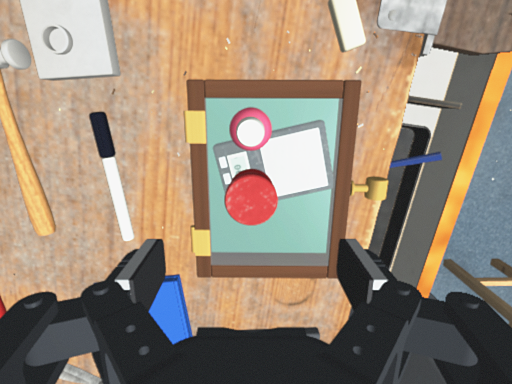

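The pot's circle is at (251,197), about 2 mm from where I predicted it. The bottle's cap is at (251,131), and the scale is visible under the pane. I'll descend on the pot.

```bash
python3 -m handwheel '{"gripper":[1,1,1,1,1,1,1,1],"slide":[[1,-0.5,20],[0,0,25],[0,0,25],[0,0,20],[0,0,6],[0,0,3],[0,0,0],[0,0,0]],"yaw":[0,0,0,0,0,0,0,0]}' 20 | grep -E "time|ee_pos|rot|force"
python3 -m handwheel '{"gripper":[-1,-1,-1,-1,-1,-1,-1,-1],"slide":[[0,0,0],[0,0,0],[0,0,0],[0,0,0],[0,0,0],[0,0,0],[0,0,0],[0,0,0]],"yaw":[0,0,0,0,0,0,0,0]}' 20
```

```text
time: 15.6
ee_pos: [0.5728, -0.3452, 0.0523]
tcp_rot: [-179.4, -0.4, -67.0]
wrist_force: [-0.3, -0.4, -0.1]
grasp_force: 0.0
time: 16.27
ee_pos: [0.5723, -0.3455, 0.0512]
tcp_rot: [-179.5, -0.3, -67.1]
wrist_force: [-1.0, 1.4, 5.1]
opening: 0.0406
grasp_force: 20.0
```

```bash
python3 -m handwheel '{"gripper":[-1,-1,-1,-1,-1,-1,-1,-1],"slide":[[0,0,-6],[0,0,-14],[0,0,-20],[0,0,-20],[0,0,-20],[-10,-6,-10],[-20,-11,0],[-25,-14,0]],"yaw":[0,0,0,0,0,0,0,0]}'  | grep -E "time|ee_pos|rot|open"
python3 -m handwheel '{"gripper":[-1,-1,-1,-1,-1,-1,-1,-1],"slide":[[-30,-18,0],[-30,-18,0],[-30,-18,0],[-25,-15,0],[-20,-11,0],[-14,-8,0],[-5,-2,0],[0,0,0]],"yaw":[0,0,0,0,0,0,0,0]}'  | grep -E "time|ee_pos|rot|open"
python3 - <<'E'
from h import *
go(.6014,-.1063,.010)
E
```

```text
time: 16.93
ee_pos: [0.5783, -0.2824, 0.1409]
tcp_rot: [-179.5, -0.3, -67.2]
opening: 0.0404
time: 17.6
ee_pos: [0.6009, -0.1039, 0.1402]
tcp_rot: [-179.5, -0.3, -66.9]
opening: 0.0407
slide mm [  2.4   0.5 130.2]  t 17.6 yaw -66.95
```

```bash
python3 -m handwheel '{"gripper":[-1,-1,-1,-1,-1,-1,-1,-1],"slide":[[2,1.7,15],[0,0,25],[0,0,25],[0,0,25],[0,0,20],[0,0,10],[0,0,6],[0,0,0]],"yaw":[0,0,0,0,0,0,0,0]}'| grep -E "time|ee_pos|rot|force"
python3 -m handwheel '{"gripper":[-1,-1,-1],"slide":[[0,0,3],[0,0,1],[0,0,0]],"yaw":[0,0,0]}'| grep -E "time|ee_pos|rot|force"
```

```text
time: 18.27
ee_pos: [0.601, -0.1087, 0.0136]
tcp_rot: [-179.6, -0.2, -67.1]
wrist_force: [-0.4, 0.5, 0.1]
grasp_force: 20.3
time: 18.52
ee_pos: [0.6021, -0.1083, 0.0114]
tcp_rot: [-179.5, -0.3, -67.1]
wrist_force: [-0.4, 0.3, 0.1]
grasp_force: 20.3
```

```bash
python3 -m handwheel '{"gripper":[-1,-1,-1,-1],"slide":[[0,0,2.5],[0,0,1],[0,0,0.5],[0,0,0]],"yaw":[0,0,0,0]}'| grep -E "time|ee_pos|rot|force"
python3 -m handwheel '{"gripper":[-1,-1,-1],"slide":[[0,0,0.7],[0,0,0],[0,0,0]],"yaw":[0,0,0]}'| grep -E "time|ee_pos|rot|force"
```

```text
time: 18.85
ee_pos: [0.602, -0.1082, 0.0073]
tcp_rot: [-179.5, -0.3, -67.1]
wrist_force: [-1.5, 0.9, 4.1]
grasp_force: 20.6
time: 19.1
ee_pos: [0.602, -0.1082, 0.0072]
tcp_rot: [-179.5, -0.3, -67.1]
wrist_force: [-3.9, 1.1, 9.7]
grasp_force: 20.9
```

```bash
python3 -m handwheel '{"gripper":[0.2,0.2,0.2,0.2,0.2,1,1,1],"slide":[[0,0,0],[0,0,0],[0,0,0],[0,0,-15],[0,0,-30],[0,0,-30],[0,0,-35],[0,0,-30]],"yaw":[0,0,0,0,0,0,0,0]}' | grep -E "time|ee_pos|rot|force|open"
python3 - <<'E'
from h import *
go(.590,-.394,.15,-67.3)
E
```

```text
time: 19.77
ee_pos: [0.6002, -0.108, 0.1476]
tcp_rot: [-179.5, -0.3, -67.1]
wrist_force: [0.2, -1.3, 0.1]
opening: 0.0841
grasp_force: 0.0
slide mm [259.5 120.8  -2.4] toolyaw rad 0.004 t 19.77 yaw -67.07
```

```bash
python3 -m handwheel '{"gripper":[1,1,1,1,1,1,1,1],"slide":[[10,5,-3],[20,9.5,0],[30,14,0],[30,14,0],[30,14,0],[30,14,0],[30,14,0],[30,14,0]],"yaw":[0,0,0,0,0,0,0,0]}' | grep -E "time|ee_pos|rot"
python3 -m handwheel '{"gripper":[1,1,1,1,1],"slide":[[25,11,0],[15,7,0],[7,3,0],[0,0,0],[0,0,0]],"yaw":[0,0,0,0,0]}' | grep -E "time|ee_pos|rot"
python3 - <<'E'
from h import *
go(.590,-.394,.06,-67.3)
c=camera("wrist");s=camera("side");g=c["img"]
import pickle;pickle.dump((c,s),open("w5.pkl","wb"))
for n,q,roi in(("w",c,(150,100,350,300)),("s",s,(255,200,300,270))):
    k=mask(q,(0,0,185),(179,60,255),roi) if n=="s" else None
    m=mask(q,(160,100,60),(175,255,255),roi);print(n,cv2.boundingRect(m), None if k is None else cv2.boundingRect(k))
cv2.imwrite("pics/w5.png",cv2.resize(g[100:300,150:350],(600,600))[:,:,::-1])
for b in((.5938,-.3952),(.590,-.394)):print(proj(c,(*b,.108)),proj(c,(*b,.091)))
E
```

```text
time: 20.43
ee_pos: [0.5909, -0.3416, 0.1483]
tcp_rot: [-179.5, -0.3, -67.1]
time: 20.85
ee_pos: [0.5903, -0.3908, 0.1485]
tcp_rot: [-179.5, -0.2, -67.1]
slide mm [ 2.8  1.5 88.5] toolyaw rad 0.004 t 20.85 yaw -67.08
w (232, 171, 39, 40) None
s (267, 230, 19, 26) (255, 248, 12, 17)
[248.24218598 206.49589758] [248.63557589 198.51135576]
[252.81227572 210.17135461] [252.85081428 201.92900001]
```

View pics/w5.png

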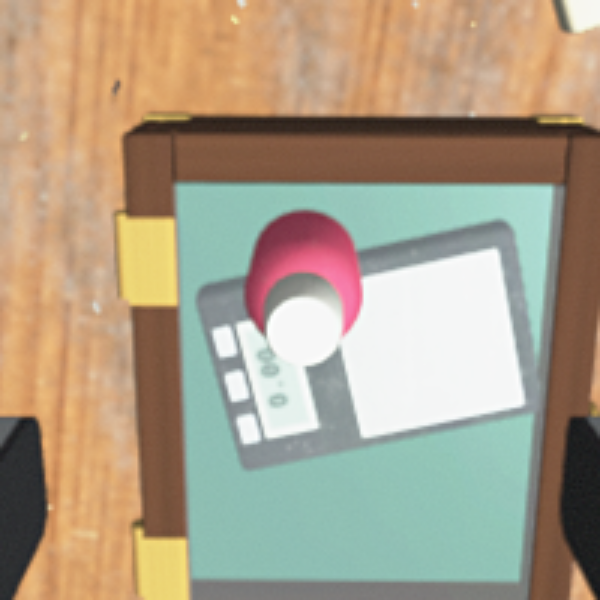

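The bottle's cap is at crop (304,330), which is full-image (251.3,210), so the bottle is at about (0.5908,-0.3943). The scale under it has corners at crop (198,290), (512,222), (540,405) and (247,468). Gripping the bottle.

```bash
python3 -m handwheel '{"gripper":[1,1,1,1,1,1,1,1],"slide":[[3,1.8,15],[0,0,22],[0,0,22],[0,0,18],[0,0,10],[0,0,5],[0,0,0],[0,0,0]],"yaw":[0,0,0,0,0,0,0,0]}' 20 | grep -E "time|ee_pos|rot|force"
python3 -m handwheel '{"gripper":[-1,-1,-1,-1,-1,-1,-1,-1],"slide":[[0,0,0],[0,0,0],[0,0,0],[0,0,0],[0,0,0],[0,0,0],[0,0,0],[0,0,0]],"yaw":[0,0,0,0,0,0,0,0]}' 20
python3 - <<'E'
from h import *
import pickle;c,s=pickle.load(open("w5.pkl","rb"))
f=lambda p:(150+p[0]/3-.33,100+p[1]/3-.33)
P=np.array([onz(c,f(p),.023)[:2] for p in((198,290),(512,222),(540,405),(247,468))]);print(P.round(4).tolist(),P.mean(0),[np.linalg.norm(P[i]-P[i-1]).round(4) for i in range(4)])
for a,b in((1,0),(2,3)):d=P[b]-P[a];print(np.degrees(np.arctan2(d[1],d[0])))
E
```

```text
time: 21.62
ee_pos: [0.5912, -0.3946, 0.0583]
tcp_rot: [-179.5, -0.3, -67.0]
wrist_force: [-0.3, 0.4, -0.4]
grasp_force: 0.0
time: 22.28
ee_pos: [0.5909, -0.395, 0.0575]
tcp_rot: [-179.5, -0.3, -67.1]
wrist_force: [-1.3, -0.2, 3.8]
opening: 0.0288
grasp_force: 21.9
[[0.6162, -0.3639], [0.5338, -0.4232], [0.4971, -0.3709], [0.578, -0.3109]] [ 0.55626227 -0.36722303] [np.float64(0.0653), np.float64(0.1015), np.float64(0.0638), np.float64(0.1007)]
35.725947044594854
36.56498454152268
```

```bash
python3 -m handwheel '{"gripper":[-1,-1,-1,-1,-1,-1,-1,-1],"slide":[[0,0,-6],[0,0,-14],[0,0,-20],[0,0,-20],[0,0,-15],[-10,-6,-5],[-20,-12,0],[-25,-16,0]],"yaw":[0,0,0,0,0,0,0,0]}'  | grep -E "time|ee_pos|rot|open"
python3 -m handwheel '{"gripper":[-1,-1,-1,-1,-1,-1,-1,-1],"slide":[[-30,-19,0],[-30,-19,0],[-30,-19,0],[-25,-15,0],[-20,-12,0],[-14,-8,0],[-4,-2,0],[0,0,0]],"yaw":[0,0,0,0,0,0,0,0]}'  | grep -E "time|ee_pos|rot|open"
python3 - <<'E'
from h import *
go(.6268,-.1534,.0155)
E
```

```text
time: 22.95
ee_pos: [0.5996, -0.3308, 0.1367]
tcp_rot: [-179.5, -0.3, -67.2]
opening: 0.0288
time: 23.62
ee_pos: [0.6267, -0.1521, 0.1368]
tcp_rot: [-179.5, -0.3, -67.0]
opening: 0.0289
slide mm [  1.2   0.5 121.3]  t 23.62 yaw -66.97
```

```bash
python3 -m handwheel '{"gripper":[-1,-1,-1,-1,-1,-1,-1,-1],"slide":[[1,0.5,15],[0,0,25],[0,0,25],[0,0,25],[0,0,18],[0,0,9],[0,0,3],[0,0,0]],"yaw":[0,0,0,0,0,0,0,0]}'| grep -E "time|ee_pos|rot|force"
python3 -m handwheel '{"gripper":[-1,-1,-1],"slide":[[0,0,1.5],[0,0,1],[0,0,0]],"yaw":[0,0,0]}'| grep -E "time|ee_pos|rot|force"
```

```text
time: 24.28
ee_pos: [0.6276, -0.1554, 0.0168]
tcp_rot: [-179.6, -0.3, -67.1]
wrist_force: [0.1, -0.0, -0.6]
grasp_force: 21.6
time: 24.53
ee_pos: [0.6285, -0.1548, 0.0157]
tcp_rot: [-179.4, -0.3, -67.1]
wrist_force: [-0.0, -0.4, -0.7]
grasp_force: 21.6
```

```bash
python3 -m handwheel '{"gripper":[-1,-1,-1,-1],"slide":[[0,0,1.5],[0,0,0.7],[0,0,0],[0,0,0]],"yaw":[0,0,0,0]}'| grep -E "time|ee_pos|rot|force"
python3 -m handwheel '{"gripper":[-1,-1,-1],"slide":[[0,0,0.5],[0,0,0],[0,0,0]],"yaw":[0,0,0]}'| grep -E "time|ee_pos|rot|force"
```

```text
time: 24.87
ee_pos: [0.6285, -0.1547, 0.0135]
tcp_rot: [-179.5, -0.3, -67.1]
wrist_force: [-1.7, 0.4, 6.4]
grasp_force: 22.1
time: 25.12
ee_pos: [0.6285, -0.1547, 0.0135]
tcp_rot: [-179.4, -0.4, -67.1]
wrist_force: [-2.5, 0.6, 9.2]
grasp_force: 22.4
```

```bash
python3 -m handwheel '{"gripper":[0.1,0.1,0.1,0.1,0.1,0.1,0.1,0.1],"slide":[[0,0,0],[0,0,0],[0,0,0],[0,0,-15],[0,0,-30],[0,0,-35],[0,0,-35],[0,0,-25]],"yaw":[0,0,0,0,0,0,0,0]}' | grep -E "time|ee_pos|rot|force|open"
python3 -m handwheel '{"gripper":[0.1,0.1,0.1,0.1,0.1,0.1,0.1,0.1],"slide":[[0,0,0],[0,0,0],[0,0,0],[0,0,0],[0,0,0],[0,0,0],[0,0,0],[0,0,0]],"yaw":[0.121,0.121,0.121,0.121,0.121,0.121,0.121,0.121]}' | grep -E "time|ee_pos|rot|open"
python3 -m handwheel '{"gripper":[0.1,0.1,0.1,0.1,0.1,0.1],"slide":[[0,0,0],[0,0,0],[0,0,0],[0,0,0],[0,0,0],[0,0,0]],"yaw":[0.121,0.121,0.121,0.121,0.121,0]}' | grep -E "time|ee_pos|rot|open"
python3 - <<'E'
from h import *
print(sensors.get_obs()["q"]);go(.4716,-.3878,.13,-157.3)
E
```

```text
time: 25.78
ee_pos: [0.6269, -0.1544, 0.155]
tcp_rot: [-179.4, -0.4, -67.1]
wrist_force: [0.1, -0.3, 1.3]
opening: 0.0473
grasp_force: 0.0
time: 26.45
ee_pos: [0.6266, -0.1543, 0.1516]
tcp_rot: [-179.5, 0.2, -122.9]
opening: 0.0469
time: 26.95
ee_pos: [0.6265, -0.1544, 0.1516]
tcp_rot: [-179.7, 0.5, -157.5]
opening: 0.0474
[-1.38667030e+01  1.68284292e+01  1.49155392e+01  8.75612246e+01
  5.94122283e-02 -3.63551013e+01]
slide mm [ 232.5 -156.4   21.6] toolyaw rad -0.004 t 26.95 yaw -157.51
```

```bash
python3 -m handwheel '{"gripper":[0.1,0.1,0.1,0.1,0.1,0.1,0.1,0.1],"slide":[[10,-7,0],[22,-15,0],[28,-19,0],[28,-19,0],[28,-19,0],[28,-19,0],[28,-19,0],[25,-16,0]],"yaw":[0,0,0,0,0,0,0,0]}' | grep -E "time|ee_pos|rot"
python3 -m handwheel '{"gripper":[0.1,0.1,0.1,0.1,0.1],"slide":[[20,-13,0],[12,-8,0],[4,-3,0],[0,0,0],[0,0,0]],"yaw":[0,0,0,0,0]}' | grep -E "time|ee_pos|rot"
python3 - <<'E'
from h import *
go(.4716,-.3878,.029,-157.3)
c=camera("wrist");cv2.imwrite("pics/w6.png",c["img"][:,:,::-1]);print(proj(c,(.4716,-.3878,.044)))
import pickle;pickle.dump(c,open("w6.pkl","wb"))
E
```

```text
time: 27.62
ee_pos: [0.4947, -0.3554, 0.1509]
tcp_rot: [-179.7, 0.5, -157.0]
time: 28.03
ee_pos: [0.473, -0.3889, 0.1507]
tcp_rot: [-179.7, 0.5, -157.1]
slide mm [  0.9   1.6 121.7] toolyaw rad 0.003 t 28.03 yaw -157.12
[252.16741279 186.18314791]
```

View pics/w6.png

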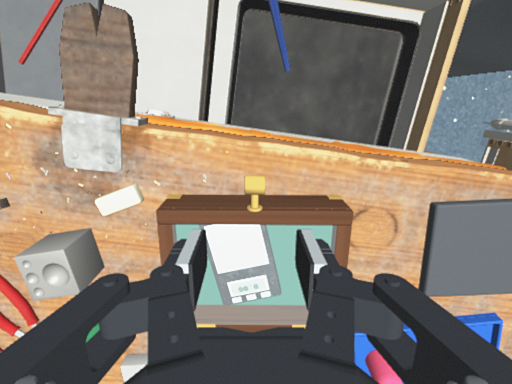

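The knob is at about (254.5,185), within about 2 mm of the prediction. I'll descend and pinch it across its ends.

```bash
python3 -m handwheel '{"gripper":[0.1,0.1,0.1,0.1,0.1,0.1,0.1,0.1],"slide":[[1.5,3.5,15],[0,0,25],[0,0,25],[0,0,25],[0,0,18],[0,0,9],[0,0,4],[0,0,0]],"yaw":[0,0,0,0,0,0,0,0]}' 30 | grep -E "time|ee_pos|rot|force"
python3 -m handwheel '{"gripper":[-1,-1,-1,-1,-1,-1],"slide":[[0,0,0],[0,0,0],[0,0,0],[0,0,0],[0,0,0],[0,0,0]],"yaw":[0,0,0,0,0,0]}' 30
python3 - <<'E'
from h import *
print(sensors.get_obs()["q"].round(2))
E
```

```text
time: 28.75
ee_pos: [0.4715, -0.3862, 0.0294]
tcp_rot: [-179.8, 0.5, -157.1]
wrist_force: [-0.1, -0.6, 0.7]
grasp_force: 0.0
time: 29.25
ee_pos: [0.4717, -0.3869, 0.0313]
tcp_rot: [-179.7, 0.6, -157.2]
wrist_force: [-1.3, 3.6, 6.6]
opening: 0.0171
grasp_force: 32.4
[-39.52  13.37  -2.61  73.46   0.34 -62.34]
```

The knob is pinched (17 mm opening). I'll lift along the arc (R = 161 mm) in 3° rows; the tool's x points along −case x.

```bash
python3 -m handwheel '{"gripper":[-1,-1,-1,-1,-1,-1,-1,-1],"slide":[[-0.4,0,-8.4],[-0.9,0,-8.4],[-1.3,0,-8.3],[-1.7,0,-8.3],[-2.2,0,-8.1],[-2.6,0,-8.1],[-3,0,-7.8],[-3.4,0,-7.8]],"yaw":[0,0,0,0,0,0,0,0]}' | grep -E "time|ee_pos|rot|force|open"
python3 -m handwheel '{"gripper":[-1,-1,-1,-1,-1,-1,-1,-1],"slide":[[-3.8,0,-7.5],[-4.2,0,-7.3],[-4.6,0,-7],[-4.9,0,-6.9],[-5.3,0,-6.5],[-5.6,0,-6.3],[-6,0,-6],[-6.2,0,-5.6]],"yaw":[0,0,0,0,0,0,0,0]}' | grep -E "time|ee_pos|rot|force|open"
python3 - <<'E'
from h import *
print(sensors.get_obs()["q"].round(2))
E
```

```text
time: 29.92
ee_pos: [0.4851, -0.3811, 0.0959]
tcp_rot: [-179.7, 0.5, -157.2]
wrist_force: [5.5, -2.3, -5.4]
opening: 0.0173
grasp_force: 30.2
time: 30.58
ee_pos: [0.5217, -0.3657, 0.1492]
tcp_rot: [-179.6, 0.4, -157.2]
wrist_force: [3.2, -5.8, -5.7]
opening: 0.0176
grasp_force: 29.4
[-35.1   15.66  13.21  87.04   0.16 -57.87]
```

```bash
python3 -m handwheel '{"gripper":[-1,-1,-1,-1,-1,-1,-1,-1],"slide":[[-6.6,0,-5.3],[-6.8,0,-5],[-7.1,0,-4.6],[-7.3,0,-4.2],[-7.5,0,-3.8],[-7.7,0,-3.5],[-7.9,0,-3.1],[-8,0,-2.6]],"yaw":[0,0,0,0,0,0,0,0]}' | grep -E "time|ee_pos|rot|force|open"
python3 -m handwheel '{"gripper":[-1,-1,-1,-1,-1,-1],"slide":[[-8.1,0,-2.2],[-8.2,0,-1.8],[-8.3,0,-1.3],[-8.4,0,-0.9],[0,0,0],[0,0,0]],"yaw":[0,0,0,0,0,0]}' | grep -E "time|ee_pos|rot|force|open"
python3 - <<'E'
from h import *
print(sensors.get_obs()["q"].round(2))
E
```

```text
time: 31.25
ee_pos: [0.5754, -0.3434, 0.182]
tcp_rot: [-179.6, 0.4, -157.3]
wrist_force: [0.3, -6.3, -3.7]
opening: 0.0171
grasp_force: 29.3
time: 31.75
ee_pos: [0.6064, -0.3304, 0.1887]
tcp_rot: [-179.6, 0.5, -157.2]
wrist_force: [2.1, -5.4, -0.1]
opening: 0.0175
grasp_force: 29.8
[-2.862e+01  2.403e+01  2.827e+01  9.360e+01  7.000e-02 -5.140e+01]
```

```bash
python3 -m handwheel '{"gripper":[-1,-1,-1,-1],"slide":[[-8.4,0,-0.4],[-8.4,0,0],[0,0,0],[0,0,0]],"yaw":[0,0,0,0]}' | grep -E "time|ee_pos|rot|force|open"
python3 - <<'E'
from h import *
print(sensors.get_obs()["q"].round(2))
E
```

```text
time: 32.08
ee_pos: [0.6218, -0.324, 0.1895]
tcp_rot: [-179.5, 0.5, -157.2]
wrist_force: [2.9, -5.4, 1.2]
opening: 0.0169
grasp_force: 30.8
[-2.755e+01  2.574e+01  3.065e+01  9.425e+01  6.000e-02 -5.032e+01]
```

```bash
python3 -m handwheel '{"gripper":[-1,-1,-1],"slide":[[-7,0,0.4],[0,0,0],[0,0,0]],"yaw":[0,0,0]}' | grep -E "time|ee_pos|rot|force"
python3 -m handwheel '{"gripper":[-0.2,-0.2,-0.2,-0.2,-0.2,-0.2,-0.2,-0.2],"slide":[[0,0,0],[0,0,0],[0,0,0],[10,0,0],[20,0,0],[25,0,0],[25,0,0],[10,0,0]],"yaw":[0,0,0,0,0,0,0,0]}' | grep -E "time|ee_pos|rot|force|open"
python3 - <<'E'
from h import *
print(sensors.get_obs()["q"].round(2))
go(.5563,-.3672,.15,-143.9)
c=camera("wrist");cv2.imwrite("pics/w7.png",c["img"][:,:,::-1])
import pickle;pickle.dump((c,camera("scene"),camera("side")),open("w7.pkl","wb"))
E
```

```text
time: 32.33
ee_pos: [0.6281, -0.3214, 0.1893]
tcp_rot: [-179.5, 0.5, -157.2]
wrist_force: [2.7, -5.4, 1.5]
grasp_force: 30.8
time: 33.0
ee_pos: [0.5426, -0.3558, 0.1875]
tcp_rot: [-179.7, 0.4, -157.3]
wrist_force: [-0.3, 0.4, 0.8]
opening: 0.034
grasp_force: 0.0
[-33.35  17.8   20.09  91.82   0.21 -56.08]
slide mm [ -8.2 -15.8  37.5] toolyaw rad -0.233 t 33.0 yaw -157.26
```

View pics/w7.png

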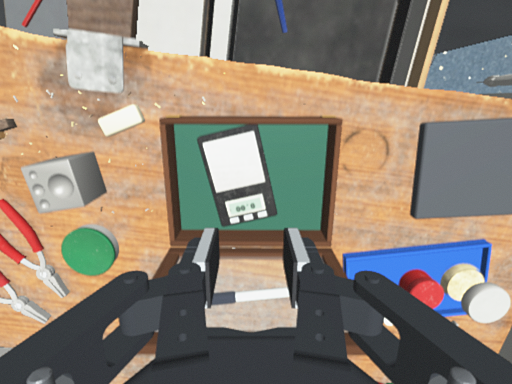

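The lid is open, and the scale lies clear in the green lining with corners at about (198,136), (258,125), (276,217) and (218,227). I'll measure it by mask, and check its height with a second view.

Run:
```python
from h import *
import pickle;c,s,d=pickle.load(open("w7.pkl","rb"))
def scale(c,roi,z=.023):
    g=cv2.cvtColor(c["img"],cv2.COLOR_RGB2HSV);m=np.zeros(g.shape[:2],np.uint8);x0,y0,x1,y1=roi
    m[y0:y1,x0:x1]=cv2.inRange(g,(0,0,0),(179,110,75))[y0:y1,x0:x1]|cv2.inRange(g,(0,0,150),(179,60,255))[y0:y1,x0:x1]
    k=max(cv2.findContours(m,cv2.RETR_EXTERNAL,cv2.CHAIN_APPROX_NONE)[0],key=cv2.contourArea)
    P=np.array([onz(c,p,z)[:2]*1e3 for p in k[:,0,:].astype(float)],np.float32);return quad(k),cv2.minAreaRect(P)
def pan(c,roi,z=.023):
    k=mask(c,(0,0,170),(179,40,255),roi);P=np.array([onz(c,p,z)[:2]*1e3 for p in k[:,0,:].astype(float)],np.float32);return cv2.minAreaRect(k),cv2.minAreaRect(P)
print(scale(c,(185,110,300,235)));print("pan w",pan(c,(190,120,275,197)))
print("pan s",pan(s,(262,130,325,190)))
print("pan d",pan(d,(205,230,275,290)))
w=pan(c,(190,120,275,197))[0][0];q=pan(s,(262,130,325,190))[0][0];print(tri(c,w,s,q), tri(c,w,d,pan(d,(205,230,275,290))[0][0]))
```

```text
(array([[257., 127.],
       [276., 213.],
       [222., 225.],
       [198., 139.]]), ((553.6607666015625, -365.7903747558594), (101.92451477050781, 63.89658737182617), 35.80982971191406))
pan w (((233.53811645507812, 161.66880798339844), (52.64234924316406, 53.114341735839844), 77.27564239501953), ((539.845703125, -376.2529296875), (56.45353698730469, 55.868797302246094), 35.79734420776367))
pan s (((296.0, 162.0), (18.0, 26.0), 90.0), ((543.147216796875, -378.19268798828125), (56.00221252441406, 53.2041015625), 36.33141326904297))
pan d (((244.9000244140625, 255.80003356933594), (23.702320098876953, 36.671512603759766), 63.43495178222656), ((542.5095825195312, -374.98126220703125), (56.1942024230957, 56.475807189941406), 35.876895904541016))
(array([ 0.53981513, -0.37674138,  0.0253178 ]), np.float64(0.0018377469389574475)) (array([ 0.54101531, -0.37663864,  0.02417264]), np.float64(0.003698584641750396))
```

The pan stands at z ≈ 24–25 mm, against 23 expected. The scale's centre is about (0.5545,-0.3665), yaw 35.9°. I'll open, align and descend most of the way.

```bash
python3 -m handwheel '{"gripper":[1,1,1,1,1,1,1,1],"slide":[[-5.4,-13.9,0],[0,0,0],[0,0,0],[0,0,15],[0,0,25],[0,0,25],[0,0,25],[0,0,20]],"yaw":[0,-0.117,-0.116,0,0,0,0,0]}' 30| grep -E "time|ee_pos|rot|force|open"
python3 -m handwheel '{"gripper":[1,1],"slide":[[0,0,0],[0,0,0]],"yaw":[0,0]}' | grep -E "time|ee_pos|rot|force|open"
python3 - <<'E'
from h import *
go(.5545,-.3665,.0045,-144.1)
E
```

```text
time: 33.82
ee_pos: [0.5572, -0.3648, 0.0748]
tcp_rot: [-179.7, 0.4, -143.8]
wrist_force: [-0.3, -0.5, 0.1]
opening: 0.0852
grasp_force: 0.0
time: 33.98
ee_pos: [0.5567, -0.365, 0.0762]
tcp_rot: [-179.7, 0.4, -143.8]
wrist_force: [0.5, -0.3, 1.2]
opening: 0.0852
grasp_force: 0.0
slide mm [ 2.7  0.1 71.7] toolyaw rad 0.005 t 33.98 yaw -143.79
```

```bash
python3 -m handwheel '{"gripper":[1,1,1,1,1,1,1],"slide":[[3.2,0.3,12],[0,0,18],[0,0,18],[0,0,12],[0,0,8],[0,0,3],[0,0,0]],"yaw":[0.005,0,0,0,0,0,0]}' | grep -E "time|ee_pos|rot|force"
python3 -m handwheel '{"gripper":[1,1],"slide":[[0,0,0],[0,0,0]],"yaw":[0,0]}' | grep -E "time|ee_pos|rot|force"
```

```text
time: 34.57
ee_pos: [0.5544, -0.3677, 0.006]
tcp_rot: [-179.6, 0.4, -144.1]
wrist_force: [-0.5, -0.1, -0.5]
grasp_force: 0.0
time: 34.73
ee_pos: [0.5549, -0.368, 0.0073]
tcp_rot: [-179.5, 0.4, -144.1]
wrist_force: [0.1, -1.3, 1.4]
grasp_force: 0.0
```

```bash
python3 -m handwheel '{"gripper":[1,1,-1,-1,-1,-1,-1,-1],"slide":[[0,0,2.5],[0,0,0],[0,0,0],[0,0,0],[0,0,0],[0,0,0],[0,0,0],[0,0,0]],"yaw":[0,0,0,0,0,0,0,0]}' 40
```

```text
time: 35.4
ee_pos: [0.5545, -0.3678, 0.004]
tcp_rot: [-179.6, 0.4, -144.1]
wrist_force: [0.2, 0.6, 5.1]
opening: 0.0648
grasp_force: 45.8
```

```bash
python3 -m handwheel '{"gripper":[-1,-1,-1,-1,-1,-1,-1,-1],"slide":[[0,0,-4],[0,0,-8],[0,0,-14],[0,0,-20],[0,0,-25],[0,0,-25],[0,0,-24],[0,0,-10]],"yaw":[0,0,0,0,0,0,0,0]}'  | grep -E "time|ee_pos|rot|open|force"
python3 -m handwheel '{"gripper":[-1,-1,-1,-1,-1,-1,-1,-1],"slide":[[-2.2,10,0],[-5,22,0],[-6,28,0],[-6,28,0],[-6,28,0],[-6,28,0],[-6,28,0],[-6,28,0]],"yaw":[0,0,0,0,0,0,0,0]}'  | grep -E "time|ee_pos|rot|open"
python3 -m handwheel '{"gripper":[-1,-1,-1,-1],"slide":[[-6,28,0],[-6,24,0],[-3,12,0],[-1,4,0]],"yaw":[0,0,0,0]}' | grep -E "time|ee_pos|rot|open"
python3 -m handwheel '{"gripper":[-1,-1,-1,-1,-1,-1,-1,-1],"slide":[[0,0,0],[0,0,0],[0,0,0],[0,0,0],[0,0,0],[0,0,0],[0,0,0],[0,0,0]],"yaw":[-0.05,-0.1,-0.1,-0.1,-0.1,-0.1,-0.1,-0.1]}' | grep -E "time|ee_pos|rot|open"
python3 -m handwheel '{"gripper":[-1,-1,-1,-1,-1,-1,-1,-1],"slide":[[0,0,0],[0,0,0],[0,0,0],[0,0,0],[0,0,0],[0,0,0],[0,0,0],[0,0,0]],"yaw":[-0.1,-0.1,-0.1,-0.1,-0.1,-0.1,-0.05,0]}' | grep -E "time|ee_pos|rot|open"
python3 - <<'E'
from h import *
print(sensors.get_obs()["q"].round(2))
go(.4445,-.116,.014,-63.7)
c=camera("wrist");cv2.imwrite("pics/w8.png",c["img"][:,:,::-1])
import pickle;pickle.dump((c,camera("scene"),camera("side")),open("w8.pkl","wb"))
E
```

```text
time: 36.07
ee_pos: [0.5538, -0.368, 0.1378]
tcp_rot: [-179.4, 0.5, -144.1]
wrist_force: [0.4, -0.0, -0.7]
opening: 0.065
grasp_force: 45.6
time: 36.73
ee_pos: [0.4699, -0.1789, 0.132]
tcp_rot: [-179.7, 0.4, -144.1]
opening: 0.0647
time: 37.07
ee_pos: [0.4435, -0.1143, 0.1322]
tcp_rot: [-179.6, 0.4, -144.0]
opening: 0.0652
time: 37.73
ee_pos: [0.4445, -0.1165, 0.1319]
tcp_rot: [-179.5, 0.0, -100.9]
opening: 0.065
time: 38.4
ee_pos: [0.4445, -0.1164, 0.1319]
tcp_rot: [-179.6, -0.3, -63.8]
opening: 0.0647
[-1.4710e+01 -8.8200e+00 -1.4340e+01  8.3950e+01  5.0000e-02 -1.3089e+02]
slide mm [ -0.4  -0.2 117.9] toolyaw rad -0.002 t 38.4 yaw -63.82
```

View pics/w8.png

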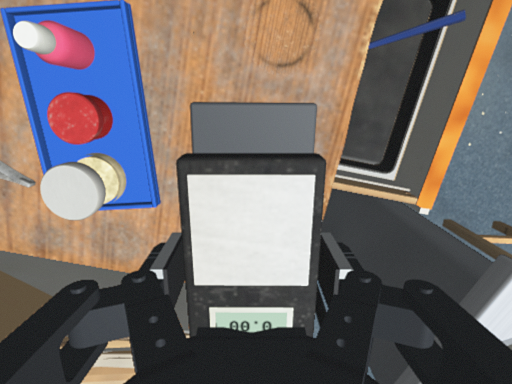

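The scale is held square to the slab, with its pan at (188–314, 175–286). All three vessels stand in the tray. I'll work out where the held scale's centre is relative to the slab.

Run:
```python
from h import *
import pickle;c,s,d=pickle.load(open("w8.pkl","rb"))
k=mask(c,(0,0,170),(179,40,255),(182,168,320,295));P=np.array([onz(c,p,.151)[:2]*1e3 for p in k[:,0,:].astype(float)],np.float32)
print(cv2.boundingRect(k),cv2.minAreaRect(P))
print(cv2.minAreaRect(np.array([onz(c,p,.151)[:2]*1e3 for p in((178,155),(325,153),(185,330),(319,330))],np.float32)))
print([onz(c,p,.014)[:2].round(4) for p in((191,103),(317,103),(193,150),(314,150))])
```

```text
(187, 175, 128, 111) ((449.9121398925781, -128.9645233154297), (55.589298248291016, 54.90053939819336), 26.250978469848633)
((445.97979736328125, -121.41896057128906), (68.45203399658203, 90.71481323242188), 26.547771453857422)
[array([ 0.5223, -0.1579]), array([ 0.4257, -0.2053]), array([ 0.505 , -0.1215]), array([ 0.4081, -0.1692])]
```

```bash
python3 -m handwheel '{"gripper":[-1,-1,-1,-1,-1,-1,-1,-1],"slide":[[0.9,0.8,12],[0,0,22],[0,0,25],[0,0,25],[0,0,18],[0,0,10],[0,0,4],[0,0,0]],"yaw":[0,0,0,0,0,0,0,0]}'| grep -E "time|ee_pos|rot|force"
python3 -m handwheel '{"gripper":[-1,-1,-1,-1],"slide":[[0,0,1],[0,0,1],[0,0,0],[0,0,0]],"yaw":[0,0,0,0]}'| grep -E "time|ee_pos|rot|force"
```

```text
time: 39.22
ee_pos: [0.4445, -0.1169, 0.0155]
tcp_rot: [-179.6, -0.3, -63.9]
wrist_force: [0.7, 0.6, -0.9]
grasp_force: 45.5
time: 39.55
ee_pos: [0.4454, -0.1171, 0.0149]
tcp_rot: [-179.5, -0.4, -63.9]
wrist_force: [-0.2, -0.1, -1.9]
grasp_force: 45.5
```

```bash
python3 -m handwheel '{"gripper":[-1,-1,-1,-1],"slide":[[0,0,1.5],[0,0,1.5],[0,0,0],[0,0,0]],"yaw":[0,0,0,0]}'| grep -E "time|ee_pos|rot|force"
python3 -m handwheel '{"gripper":[-1,-1,-1],"slide":[[0,0,0.8],[0,0,0],[0,0,0]],"yaw":[0,0,0]}'| grep -E "time|ee_pos|rot|force"
```

```text
time: 39.88
ee_pos: [0.4451, -0.117, 0.0114]
tcp_rot: [-179.5, -0.3, -63.9]
wrist_force: [-0.1, -0.5, 0.0]
grasp_force: 45.7
time: 40.13
ee_pos: [0.4452, -0.117, 0.011]
tcp_rot: [-179.5, -0.3, -63.9]
wrist_force: [-0.4, -0.2, 5.8]
grasp_force: 46.2
```

```bash
python3 -m handwheel '{"gripper":[1,1,1,1,1,1,1,1],"slide":[[0,0,0],[0,0,0],[0,0,0],[0,0,-10],[0,0,-25],[0,0,-35],[0,0,-35],[0,0,-35]],"yaw":[0,0,0,0,0,0,0,0]}' | grep -E "time|ee_pos|rot|force|open"
python3 -m handwheel '{"gripper":[0,0,0,0,0,0,0,0],"slide":[[0,0,-35],[0,0,0],[0,0,0],[0,0,0],[0,0,0],[0,0,0],[0,0,0],[0,0,0]],"yaw":[0.125,0.125,0.125,0.125,0.125,0.125,0.125,0.125]}' | grep -E "time|ee_pos|rot|open"
python3 -m handwheel '{"gripper":[-0.2,-0.2,-0.2,-0.2,-0.2,-0.2],"slide":[[0,0,0],[0,0,0],[0,0,0],[0,0,0],[0,0,0],[0,0,0]],"yaw":[0.125,0.125,0.125,0.125,0.125,0]}' | grep -E "time|ee_pos|rot|open"
python3 - <<'E'
from h import *
print(sensors.get_obs()["q"].round(2))
go(.5426,-.3558,.1893,-157.2)
c=camera("scene");cv2.imwrite("pics/s9.png",cv2.resize(c["img"][100:330,130:360],(600,600))[:,:,::-1])
E
```

```text
time: 40.8
ee_pos: [0.4431, -0.1166, 0.1526]
tcp_rot: [-179.5, -0.3, -63.9]
wrist_force: [-0.0, -0.2, 0.3]
opening: 0.0851
grasp_force: 0.0
time: 41.47
ee_pos: [0.4431, -0.1167, 0.1861]
tcp_rot: [-179.5, 0.2, -121.6]
opening: 0.0425
time: 41.97
ee_pos: [0.4432, -0.1167, 0.1861]
tcp_rot: [-179.7, 0.5, -157.4]
opening: 0.0343
[-1.479e+01 -8.840e+00 -8.380e+00  8.988e+01  7.000e-02 -3.744e+01]
slide mm [   0.3 -259.    -3.2] toolyaw rad -0.003 t 41.97 yaw -157.35
```

View pics/s9.png

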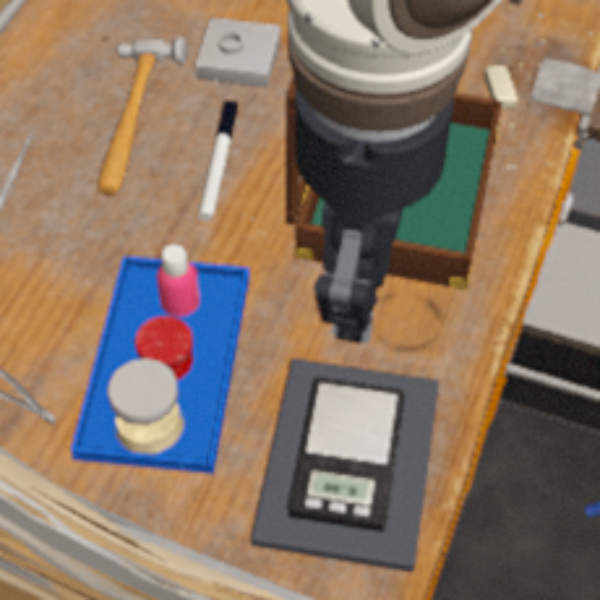

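The scale lies centred and square on the slab, the vessels stand in the tray, and the lid is upright. I'll go back to the knob.

```bash
python3 -m handwheel '{"gripper":[-0.2,-0.2,-0.2,-0.2,-0.2,-0.2,-0.2,-0.2],"slide":[[0,-12,-3],[0,-24,0],[0,-30,0],[0,-30,0],[0,-30,0],[0,-30,0],[0,-30,0],[0,-30,0]],"yaw":[0,0,0,0,0,0,0,0]}' | grep -E "time|ee_pos|rot"
python3 -m handwheel '{"gripper":[-0.2,-0.2,-0.2,-0.2,-0.2,-0.2],"slide":[[0,-22,0],[0,-14,0],[0,-7,0],[0,0,0],[0,0,0],[0,0,0]],"yaw":[0,0,0,0,0,0]}' | grep -E "time|ee_pos|rot|open"
python3 - <<'E'
from h import *
go(.6281,-.3214,.1893,-157.2)
E
```

```text
time: 42.68
ee_pos: [0.5279, -0.3179, 0.1895]
tcp_rot: [-179.7, 0.5, -156.8]
time: 43.18
ee_pos: [0.5441, -0.3546, 0.19]
tcp_rot: [-179.7, 0.5, -156.9]
opening: 0.0341
slide mm [-90.3  -2.4   0.7] toolyaw rad 0.004 t 43.18 yaw -156.94
```

```bash
python3 -m handwheel '{"gripper":[-0.2,-0.2,-0.2,-0.2,-0.2,-0.2,-0.2,-0.2],"slide":[[-10,-2.4,0],[-18,0,0.7],[-20,0,0],[-20,0,0],[-15,0,0],[-7.3,0,0],[0,0,0],[0,0,0]],"yaw":[0.004,0,0,0,0,0,0,0]}' 30 | grep -E "time|ee_pos|rot|force"
python3 -m handwheel '{"gripper":[-1,-1,-1,-1,-1],"slide":[[0,0,0],[0,0,0],[0,0,0],[0,0,0],[0,0,0]],"yaw":[0,0,0,0,0]}'
```

```text
time: 43.85
ee_pos: [0.6283, -0.322, 0.19]
tcp_rot: [-179.7, 0.5, -157.2]
wrist_force: [-0.7, 0.2, 0.2]
grasp_force: 0.0
time: 44.27
ee_pos: [0.6275, -0.3219, 0.1904]
tcp_rot: [-179.8, 0.5, -157.3]
wrist_force: [-1.9, 5.1, 1.7]
opening: 0.0174
grasp_force: 30.3
```

```bash
python3 -m handwheel '{"gripper":[-1,-1,-1,-1,-1,-1,-1,-1],"slide":[[7,0,-0.4],[8.4,0,0],[8.4,0,0.4],[8.4,0,0.9],[8.3,0,1.3],[8.2,0,1.8],[8.1,0,2.2],[8,0,2.6]],"yaw":[0,0,0,0,0,0,0,0]}' | grep -E "time|ee_pos|rot|force|open"
python3 -m handwheel '{"gripper":[-1,-1,-1,-1,-1,-1,-1,-1],"slide":[[7.9,0,3.1],[7.7,0,3.5],[7.5,0,3.8],[7.3,0,4.2],[7.1,0,4.6],[6.8,0,5],[6.6,0,5.3],[6.2,0,5.6]],"yaw":[0,0,0,0,0,0,0,0]}' | grep -E "time|ee_pos|rot|force|open"
python3 -m handwheel '{"gripper":[-1,-1,-1,-1,-1,-1,-1,-1],"slide":[[6,0,6],[5.6,0,6.3],[5.3,0,6.5],[4.9,0,6.9],[4.6,0,7],[4.2,0,7.3],[3.8,0,7.5],[3.4,0,7.8]],"yaw":[0,0,0,0,0,0,0,0]}' | grep -E "time|ee_pos|rot|force|open"
python3 - <<'E'
from h import *
go(.4717,-.3869,.0313)
E
```

```text
time: 44.93
ee_pos: [0.5678, -0.3467, 0.1806]
tcp_rot: [-179.8, 0.6, -157.3]
wrist_force: [0.2, 6.6, -1.1]
opening: 0.0175
grasp_force: 30.8
time: 45.6
ee_pos: [0.5151, -0.3688, 0.1454]
tcp_rot: [-179.8, 0.5, -157.3]
wrist_force: [-3.7, 6.5, 3.8]
opening: 0.0173
grasp_force: 31.8
time: 46.27
ee_pos: [0.48, -0.3835, 0.0893]
tcp_rot: [-179.9, 0.4, -157.3]
wrist_force: [-6.8, 5.9, 3.0]
opening: 0.0173
grasp_force: 32.7
slide mm [ 9.  0. 58.]  t 46.27 yaw -157.3
```

```bash
python3 -m handwheel '{"gripper":[-1,-1,-1,-1,-1,-1,-1,-1],"slide":[[2.6,0,7.8],[2.2,0,8.1],[1.9,0,8.1],[1.4,0,8.3],[1,0,8.3],[0.5,0,8.4],[0,0,7],[0,0,0]],"yaw":[0,0,0,0,0,0,0,0]}' | grep -E "time|ee_pos|rot|force|open"
python3 -m handwheel '{"gripper":[-1,-1],"slide":[[0,0,1],[0,0,0]],"yaw":[0,0]}' | grep -E "time|ee_pos|rot|force|open"
```

```text
time: 46.93
ee_pos: [0.4708, -0.3873, 0.0328]
tcp_rot: [-179.9, 0.3, -157.3]
wrist_force: [-8.9, 4.5, -0.0]
opening: 0.0173
grasp_force: 33.7
time: 47.1
ee_pos: [0.4708, -0.3873, 0.0326]
tcp_rot: [-179.9, 0.3, -157.3]
wrist_force: [-12.4, 6.1, 9.0]
opening: 0.0173
grasp_force: 34.8
```

```bash
python3 -m handwheel '{"gripper":[-1,-1,-1],"slide":[[1,0,1],[0,0,1],[0,0,0]],"yaw":[0,0,0]}' | grep -E "time|ee_pos|rot|force|open"
```

```text
time: 47.35
ee_pos: [0.4709, -0.3874, 0.0324]
tcp_rot: [-179.8, 0.5, -157.3]
wrist_force: [-12.4, 10.9, 20.1]
opening: 0.0172
grasp_force: 36.2
```

The stop was firm (20 N with no further motion), so the lid is shut. I'll release, rise, check the knob height, then turn back for the jar.

```bash
python3 -m handwheel '{"gripper":[-0.2,-0.2,-0.2,-0.2,-0.2,-0.2,-0.2,-0.2],"slide":[[0,0,0],[0,0,0],[0,0,0],[0,0,-10],[0,0,-25],[0,0,-30],[0,0,-30],[0,0,-30]],"yaw":[0,0,0,0,0,0,0,0]}' | grep -E "time|ee_pos|rot|force|open"
python3 -m handwheel '{"gripper":[1,1,1,1,1,1,1,1],"slide":[[0,0,0],[0,0,0],[0,0,0],[0,0,0],[0,0,0],[0,0,0],[0,0,0],[0,0,0]],"yaw":[-0.121,-0.121,-0.121,-0.121,-0.121,-0.121,-0.121,-0.121]}' | grep -E "time|ee_pos|rot|open"
python3 -m handwheel '{"gripper":[1,1,1,1,1,1],"slide":[[0,0,0],[0,0,0],[0,0,0],[0,0,0],[0,0,0],[0,0,0]],"yaw":[-0.121,-0.121,-0.121,-0.121,-0.121,0]}' | grep -E "time|ee_pos|rot|open"
python3 - <<'E'
from h import *
print(sensors.get_obs()["q"].round(2))
go(.5757,-.0584,.14,-67.1)
w=camera("wrist");d=camera("side")
for n,c in(("w",w),("d",d)):
    u=proj(c,(.4712,-.3868,.044));roi=[int(v) for v in(u[0]-22,u[1]-22,u[0]+22,u[1]+22)]
    k=mask(c,(18,100,60),(32,255,255),roi);print(n,u.round(1),cv2.boundingRect(k))
cv2.imwrite("pics/d10.png",cv2.resize(d["img"][140:310,160:330],(600,600))[:,:,::-1])
E
```

```text
time: 48.02
ee_pos: [0.4715, -0.3882, 0.1571]
tcp_rot: [-179.7, 0.5, -157.3]
wrist_force: [0.5, 0.7, 0.4]
opening: 0.0339
grasp_force: 0.0
time: 48.68
ee_pos: [0.4717, -0.3884, 0.1558]
tcp_rot: [-179.4, 0.0, -101.5]
opening: 0.0857
time: 49.18
ee_pos: [0.4717, -0.3884, 0.1558]
tcp_rot: [-179.5, -0.3, -66.8]
opening: 0.0854
[ -39.61   12.02    9.6    87.08    0.29 -152.79]
slide mm [-262.5 -225.5   15.8] toolyaw rad 0.005 t 49.18 yaw -66.82
w [251.1 187.4] (229, 178, 35, 23)
d [201.5 250.5] (196, 244, 20, 13)
```

View pics/d10.png

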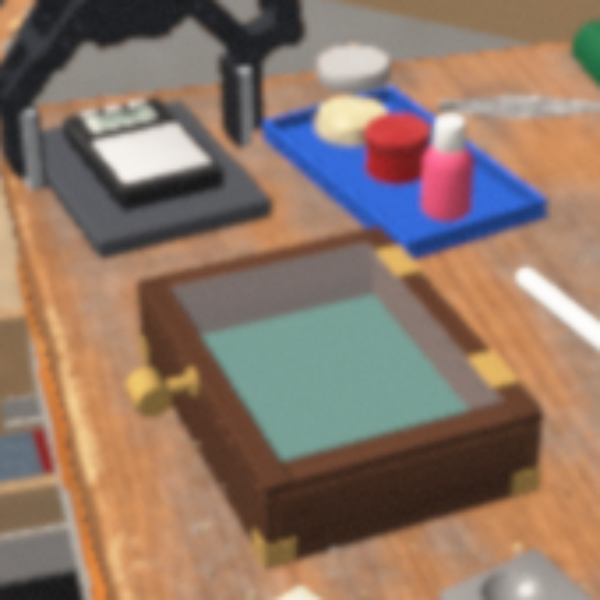

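The lid is flush, with the knob at the same place as at the start. Fetching the jar.

```bash
python3 -m handwheel '{"gripper":[1,1,1,1,1,1,1,1],"slide":[[-9,-8,0],[-18,-15,0],[-23,-20,0],[-23,-20,0],[-23,-20,0],[-23,-20,0],[-23,-20,0],[-23,-20,0]],"yaw":[0,0,0,0,0,0,0,0]}' | grep -E "time|ee_pos|rot"
python3 -m handwheel '{"gripper":[1,1,1,1,1,1,1,1],"slide":[[-23,-20,0],[-23,-20,0],[-23,-20,0],[-16,-13,0],[-9,-7,0],[-3.5,-2.5,0],[0,0,0],[0,0,0]],"yaw":[0,0,0,0,0,0,0,0]}' | grep -E "time|ee_pos|rot|open"
python3 - <<'E'
from h import *
go(.5742,-.0584,.029,-67.1)
E
```

```text
time: 49.95
ee_pos: [0.5396, -0.1787, 0.1558]
tcp_rot: [-179.5, -0.3, -67.3]
time: 50.62
ee_pos: [0.5773, -0.0594, 0.1558]
tcp_rot: [-179.5, -0.3, -67.2]
opening: 0.0854
slide mm [ -2.1   2.5 126.8] toolyaw rad -0.002 t 50.62 yaw -67.19
```

```bash
python3 -m handwheel '{"gripper":[1,1,1,1,1,1,1,1],"slide":[[-2,2.5,12],[0,0,24],[0,0,25],[0,0,25],[0,0,20],[0,0,13],[0,0,6],[0,0,1]],"yaw":[0,0,0,0,0,0,0,0]}' 30 | grep -E "time|ee_pos|rot|force"
python3 -m handwheel '{"gripper":[-1,-1,-1,-1,-1,-1,-1,-1],"slide":[[0,0,0],[0,0,0],[0,0,0],[0,0,0],[0,0,0],[0,0,0],[0,0,0],[0,0,0]],"yaw":[0,0,0,0,0,0,0,0]}' 30
python3 - <<'E'
from h import *
import pickle;c=camera("scene");w=camera("wrist")
k=mask(c,(0,0,150),(179,50,255),(230,235,305,320));u=cv2.minAreaRect(k);P=np.array([onz(c,p,.030)[:2]*1e3 for p in k[:,0,:].astype(float)],np.float32);print(u,cv2.minAreaRect(P))
E
```

```text
time: 51.28
ee_pos: [0.5751, -0.0588, 0.0289]
tcp_rot: [-179.6, -0.2, -67.2]
wrist_force: [0.2, -0.1, 0.5]
grasp_force: 0.0
time: 51.95
ee_pos: [0.5764, -0.0582, 0.0314]
tcp_rot: [-179.4, -0.4, -67.1]
wrist_force: [-1.3, -1.2, 6.2]
opening: 0.0455
grasp_force: 30.1
((264.48553466796875, 261.8439025878906), (31.475839614868164, 27.21823501586914), 8.746161460876465) ((452.8252258300781, -131.82968139648438), (55.68940734863281, 56.39379119873047), 26.16015625)
```

```bash
python3 -m handwheel '{"gripper":[-1,-1,-1,-1,-1,-1,-1,-1],"slide":[[0,0,-6],[0,0,-14],[0,0,-20],[0,0,-20],[0,0,-20],[0,0,-20],[0,0,-10],[0,0,0]],"yaw":[0,0,0,0,0,0,0,0]}'  | grep -E "time|ee_pos|rot|open"
python3 -m handwheel '{"gripper":[-1,-1,-1,-1,-1,-1,-1,-1],"slide":[[-6,14,0],[-10,24,0],[-12,28,0],[-12,28,0],[-10,24,0],[-8,17,0],[-2,7,0],[0,0,0]],"yaw":[0,0,0,0,0,0,0,0]}'  | grep -E "time|ee_pos|rot|open"
python3 - <<'E'
from h import *
w=camera("wrist");cv2.imwrite("pics/w11.png",w["img"][:,:,::-1])
for p in((.4515,-.130),(.4528,-.1318),(.4506,-.1296)):print(proj(w,(*p,.030)).round(1))
import pickle;pickle.dump(w,open("w11.pkl","wb"))
u=proj(w,(.4515,-.130,.030)).astype(int);k=mask(w,(0,0,150),(179,45,255),(max(u[0]-55,0),max(u[1]-55,0),u[0]+55,u[1]+55))
print(cv2.boundingRect(k),cv2.minAreaRect(np.array([onz(w,p,.030)[:2]*1e3 for p in k[:,0,:].astype(float)],np.float32)))
E
```

```text
time: 52.72
ee_pos: [0.5758, -0.058, 0.1427]
tcp_rot: [-179.3, -0.4, -67.1]
opening: 0.0458
time: 53.38
ee_pos: [0.4194, -0.0579, 0.1378]
tcp_rot: [-179.5, -0.3, -67.1]
opening: 0.0457
[249.3  93.4]
[248.7  90.6]
[250.1  94.4]
(213, 54, 72, 76) ((451.291259765625, -130.2596893310547), (55.67790603637695, 55.65705490112305), 26.130735397338867)
```

View pics/w11.png

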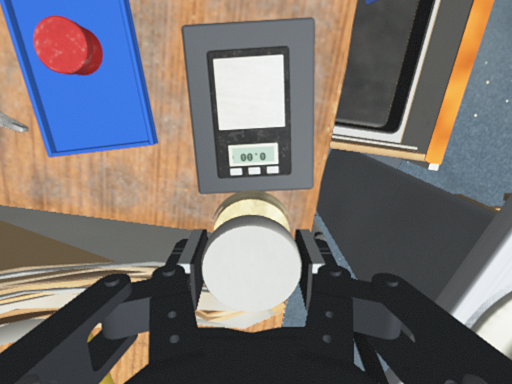

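The pan is clear, centred at about (249,92). The slab corners are at about (183,25), (314,18), (313,189) and (199,193). I'll check the scale's centring on the slab.

Run:
```python
from h import *
import pickle;c=pickle.load(open("w11.pkl","rb"))
for z in(.015,.012):
    P=np.array([onz(c,p,z)[:2] for p in((183,25),(314,18),(313,189),(199,193))]);print(P.mean(0).round(4),[np.linalg.norm(P[i]-P[i-1]).round(4) for i in range(4)])
Q=np.array([onz(c,p,.030)[:2] for p in((208,52),(288,46),(290,174),(216,179))]);print(Q.mean(0).round(4),[np.linalg.norm(Q[i]-Q[i-1]).round(4) for i in range(4)])
print(np.array([.4513,-.1303])-.016*np.array([.4415,-.897]))
go(.4513,-.1303,.0575)
```

```text
[ 0.4432 -0.1164] [np.float64(0.1429), np.float64(0.1062), np.float64(0.1436), np.float64(0.1079)]
[ 0.4432 -0.1164] [np.float64(0.1446), np.float64(0.1074), np.float64(0.1453), np.float64(0.1091)]
[ 0.4435 -0.1136] [np.float64(0.1028), np.float64(0.0627), np.float64(0.1025), np.float64(0.0653)]
[ 0.444236 -0.115948]
slide mm [78.6 -0.2 80.4]  t 53.43 yaw -67.14
```

The scale is centred on the slab within about 2 mm. Now placing the jar on the pan.

```bash
python3 -m handwheel '{"gripper":[-1,-1,-1,-1,-1,-1,-1,-1],"slide":[[8,0,0],[15,0,0],[20,0,0],[18,0,0],[12,0,0],[5.3,0.5,0],[0,0,0],[0,0,0]],"yaw":[0,0,0,0,0,0,0,0]}' | grep -E "time|ee_pos|rot"
python3 -m handwheel '{"gripper":[-1,-1,-1,-1,-1,-1,-1,-1],"slide":[[0,0,8],[0,0,16],[0,0,20],[0,0,16],[0,0,10],[0,0,4],[0,0,0],[0,0,0]],"yaw":[0,0,0,0,0,0,0,0]}' | grep -E "time|ee_pos|rot|force"
python3 - <<'E'
from h import *
go(.4513,-.1303,.0575)
E
```

```text
time: 54.1
ee_pos: [0.4504, -0.1302, 0.1382]
tcp_rot: [-179.6, -0.2, -67.2]
time: 54.77
ee_pos: [0.4514, -0.1301, 0.0652]
tcp_rot: [-179.5, -0.3, -67.1]
wrist_force: [0.7, 0.0, -0.7]
grasp_force: 31.2
slide mm [0.1 0.1 7.7]  t 54.77 yaw -67.11
```

```bash
python3 -m handwheel '{"gripper":[-1,-1,-1,-1,-1],"slide":[[0,0,3],[0,0,2],[0,0,1.3],[0,0,0],[0,0,0]],"yaw":[0,0,0,0,0]}' | grep -E "time|ee_pos|rot|force"
python3 -m handwheel '{"gripper":[-1,-1,-1],"slide":[[0,0,0.8],[0,0,0],[0,0,0]],"yaw":[0,0,0]}' | grep -E "time|ee_pos|rot|force"
```

```text
time: 55.18
ee_pos: [0.4512, -0.1303, 0.0584]
tcp_rot: [-179.5, -0.3, -67.1]
wrist_force: [0.4, 0.2, -1.0]
grasp_force: 31.2
time: 55.43
ee_pos: [0.4512, -0.1303, 0.0575]
tcp_rot: [-179.5, -0.3, -67.1]
wrist_force: [0.4, -0.1, -1.5]
grasp_force: 31.2
```

```bash
python3 -m handwheel '{"gripper":[-1,-1,-1],"slide":[[0,0,0.6],[0,0,0],[0,0,0]],"yaw":[0,0,0]}' | grep -E "time|ee_pos|force"
python3 -m handwheel '{"gripper":[-1,-1,-1],"slide":[[0,0,0.5],[0,0,0],[0,0,0]],"yaw":[0,0,0]}' | grep -E "time|ee_pos|force"
```

```text
time: 55.68
ee_pos: [0.4513, -0.1303, 0.0574]
wrist_force: [-0.6, 0.7, 5.5]
grasp_force: 31.8
time: 55.93
ee_pos: [0.4513, -0.1303, 0.0573]
wrist_force: [-4.7, 1.1, 9.6]
grasp_force: 32.4
```

```bash
python3 -m handwheel '{"gripper":[1,1,1,1,1,1,1,1],"slide":[[0,0,0],[0,0,0],[0,0,0],[0,0,-5],[0,0,-20],[0,0,-30],[0,0,-30],[0,0,-15]],"yaw":[0,0,0,0,0,0,0,0]}' | grep -E "time|ee_pos|rot|force|open"
python3 - <<'E'
from h import *
go(.6010,-.1082,.01,-67.1)
E
```

```text
time: 56.6
ee_pos: [0.451, -0.1304, 0.1601]
tcp_rot: [-179.4, -0.4, -67.1]
wrist_force: [0.7, -0.3, 1.2]
opening: 0.0855
grasp_force: 0.0
slide mm [  37.9 -146.9  150.1] toolyaw rad -0.001 t 56.6 yaw -67.13
```

```bash
python3 -m handwheel '{"gripper":[0.2,0.2,0.2,0.2,0.2,0.2,0.2,0.2],"slide":[[4,-14,0],[6,-24,0],[7,-28,0],[7,-28,0],[7,-26,0],[5,-17,0],[2,-8,0],[0,-2,0]],"yaw":[0,0,0,0,0,0,0,0]}' 20 | grep -E "time|ee_pos|rot|open"
python3 -m handwheel '{"gripper":[0.2,0.2,0.2,0.2,0.2,0.2,0.2],"slide":[[0,0,12],[0,0,22],[0,0,25],[0,0,15],[0,0,6],[0,0,0],[0,0,0]],"yaw":[0,0,0,0,0,0,0]}' 20 | grep -E "time|ee_pos|rot|open"
python3 - <<'E'
from h import *
go(.6015,-.1082,.0075,-67.1)
w=camera("wrist");u=proj(w,(.602,-.1082,.034));r=[int(max(0,v)) for v in(u[0]-60,u[1]-60,u[0]+60,u[1]+60)]
k=mask(w,(0,150,60),(8,255,255),r);print(u,cv2.minEnclosingCircle(k),cv2.boundingRect(k))
E
```

```text
time: 57.27
ee_pos: [0.6012, -0.1078, 0.1572]
tcp_rot: [-179.6, -0.3, -67.1]
opening: 0.0511
time: 57.85
ee_pos: [0.6008, -0.1083, 0.0785]
tcp_rot: [-179.5, -0.3, -67.1]
opening: 0.051
slide mm [ 0.1 -0.7 71. ] toolyaw rad -0.001 t 57.85 yaw -67.15
[248.87775862 211.57689323] ((250.0, 210.0), 30.80594253540039) (221, 180, 58, 61)
```

```bash
python3 -m handwheel '{"gripper":[0.2,0.2,0.2,0.2,0.2,0.2,0.2],"slide":[[0,0,12],[0,0,20],[0,0,20],[0,0,12],[0,0,5],[0,0,1],[0,0,0]],"yaw":[0,0,0,0,0,0,0]}' 20 | grep -E "time|ee_pos|rot|force"
python3 -m handwheel '{"gripper":[-1,-1,-1,-1,-1,-1],"slide":[[0,0,0],[0,0,0],[0,0,0],[0,0,0],[0,0,0],[0,0,0]],"yaw":[0,0,0,0,0,0]}' 20
```

```text
time: 58.48
ee_pos: [0.6022, -0.1083, 0.0083]
tcp_rot: [-179.5, -0.3, -67.1]
wrist_force: [-0.3, 0.2, 0.6]
grasp_force: 0.0
time: 58.98
ee_pos: [0.6027, -0.1084, 0.0091]
tcp_rot: [-179.4, -0.4, -67.1]
wrist_force: [0.2, -0.4, 6.3]
opening: 0.0405
grasp_force: 20.5
```

```bash
python3 -m handwheel '{"gripper":[-1,-1,-1,-1,-1,-1,-1,-1],"slide":[[0,0,-6],[0,0,-14],[0,0,-22],[0,0,-25],[0,0,-25],[0,0,-25],[0,0,-14],[0,0,0]],"yaw":[0,0,0,0,0,0,0,0]}'  | grep -E "time|ee_pos|rot|open"
python3 - <<'E'
from h import *
go(.5714,-.3457,.14,-67.1)
E
```

```text
time: 59.65
ee_pos: [0.6019, -0.1083, 0.143]
tcp_rot: [-179.3, -0.5, -67.1]
opening: 0.0406
slide mm [206.9 120.4   3. ] toolyaw rad -0.001 t 59.65 yaw -67.13
```

```bash
python3 -m handwheel '{"gripper":[-1,-1,-1,-1,-1,-1,-1,-1],"slide":[[10,6,0],[20,11.5,0],[26,15,0],[26,15,0],[26,15,0],[26,15,0],[26,15,0],[22,13,0]],"yaw":[0,0,0,0,0,0,0,0]}' | grep -E "time|ee_pos|rot"
python3 -m handwheel '{"gripper":[-1,-1,-1,-1,-1,-1],"slide":[[15,9,0],[8,5,0],[2,1,0],[0,0,0],[0,0,0],[0,0,0]],"yaw":[0,0,0,0,0,0]}' | grep -E "time|ee_pos|rot"
python3 - <<'E'
from h import *
go(.5714,-.3457,.0545)
E
```

```text
time: 60.32
ee_pos: [0.5727, -0.3191, 0.1369]
tcp_rot: [-179.6, -0.2, -67.2]
time: 60.82
ee_pos: [0.5704, -0.3444, 0.1389]
tcp_rot: [-179.5, -0.3, -67.0]
slide mm [ 1.6 -0.4 84.4]  t 60.82 yaw -67.05
```

```bash
python3 -m handwheel '{"gripper":[-1,-1,-1,-1,-1,-1,-1,-1],"slide":[[1.6,-0.4,10],[0,0,18],[0,0,22],[0,0,18],[0,0,10],[0,0,3],[0,0,0],[0,0,0]],"yaw":[0,0,0,0,0,0,0,0]}' | grep -E "time|ee_pos|rot|force"
python3 - <<'E'
from h import *
go(.5725,-.3457,.0531)
E
```

```text
time: 61.48
ee_pos: [0.5723, -0.3471, 0.0588]
tcp_rot: [-179.5, -0.3, -67.1]
wrist_force: [0.1, 0.2, 0.0]
grasp_force: 20.3
slide mm [-1.2 -0.7  5.7]  t 61.48 yaw -67.11
```

```bash
python3 -m handwheel '{"gripper":[-1,-1,-1,-1,-1],"slide":[[-1.2,-0.5,2.5],[0,0,2],[0,0,0.8],[0,0,0],[0,0,0]],"yaw":[0,0,0,0,0]}' | grep -E "time|ee_pos|force"
python3 -m handwheel '{"gripper":[-1,-1,-1],"slide":[[0,0,0.8],[0,0,0],[0,0,0]],"yaw":[0,0,0]}' | grep -E "time|ee_pos|force"
```

```text
time: 61.9
ee_pos: [0.5722, -0.3459, 0.0532]
wrist_force: [-0.4, 0.2, 2.4]
grasp_force: 20.5
time: 62.15
ee_pos: [0.5722, -0.3459, 0.0531]
wrist_force: [-1.1, 1.5, 7.9]
grasp_force: 20.8
```

```bash
python3 -m handwheel '{"gripper":[0.3,0.3,0.3,0.3,0.3,0.3,0.3,0.3],"slide":[[0,0,0],[0,0,0],[0,0,0],[0,0,-5],[0,0,-20],[0,0,-30],[0,0,-30],[0,0,-15]],"yaw":[0,0,0,0,0,0,0,0]}' | grep -E "time|ee_pos|rot|open"
python3 - <<'E'
from h import *
go(.6275,-.1547,.1541,-67.1)
E
```

```text
time: 62.82
ee_pos: [0.5715, -0.346, 0.156]
tcp_rot: [-179.4, -0.5, -67.1]
opening: 0.0555
slide mm [-154.5 -126.     1.9] toolyaw rad -0.001 t 62.82 yaw -67.13
```

```bash
python3 -m handwheel '{"gripper":[0.2,0.2,0.2,0.2,0.2,0.2,0.2,0.2],"slide":[[-12,-10,0],[-20,-17,0],[-26,-21,0],[-26,-21,0],[-26,-21,0],[-22,-17,0],[-14,-12,0],[-7,-6,0]],"yaw":[0,0,0,0,0,0,0,0]}' 20 | grep -E "time|ee_pos|rot|open"
python3 -m handwheel '{"gripper":[0.2,0.2,0.2,0.2,0.2,0.2,0.2],"slide":[[-1.5,-1,10],[0,0,18],[0,0,22],[0,0,12],[0,0,4],[0,0,0],[0,0,0]],"yaw":[0,0,0,0,0,0,0]}' 20 | grep -E "time|ee_pos|rot|open"
python3 - <<'E'
from h import *
go(.628,-.1547,.0135,-67.1)
E
```

```text
time: 63.48
ee_pos: [0.6269, -0.153, 0.1513]
tcp_rot: [-179.6, -0.2, -67.0]
opening: 0.0517
time: 64.07
ee_pos: [0.6276, -0.155, 0.0865]
tcp_rot: [-179.5, -0.3, -67.2]
opening: 0.0513
slide mm [-0.1 -0.4 73. ] toolyaw rad -0.001 t 64.07 yaw -67.17
```

```bash
python3 -m handwheel '{"gripper":[0.2,0.2,0.2,0.2,0.2,0.2,0.2],"slide":[[0,0,12],[0,0,20],[0,0,20],[0,0,12],[0,0,6],[0,0,2],[0,0,0]],"yaw":[0,0,0,0,0,0,0]}' 20 | grep -E "time|ee_pos|rot|force"
python3 -m handwheel '{"gripper":[-1,-1,-1,-1,-1,-1,-1],"slide":[[0,0,0],[0,0,0],[0,0,0],[0,0,0],[0,0,0],[0,0,0],[0,0,0]],"yaw":[0,0,0,0,0,0,0]}' 20
python3 -m handwheel '{"gripper":[-1,-1,-1,-1,-1,-1,-1,-1],"slide":[[0,0,-6],[0,0,-14],[0,0,-22],[0,0,-25],[0,0,-25],[0,0,-25],[0,0,-14],[0,0,0]],"yaw":[0,0,0,0,0,0,0,0]}'  | grep -E "time|ee_pos|rot|open"
python3 - <<'E'
from h import *
go(.5899,-.395,.14,-67.1)
E
```

```text
time: 64.65
ee_pos: [0.6284, -0.1545, 0.0142]
tcp_rot: [-179.5, -0.3, -67.1]
wrist_force: [0.3, -1.0, 0.4]
grasp_force: 0.0
time: 65.23
ee_pos: [0.629, -0.1547, 0.0154]
tcp_rot: [-179.4, -0.4, -67.1]
wrist_force: [-1.1, -0.0, 5.4]
opening: 0.029
grasp_force: 20.2
time: 65.9
ee_pos: [0.6284, -0.1546, 0.1495]
tcp_rot: [-179.3, -0.5, -67.1]
opening: 0.0292
slide mm [206.5 128.9   9.5] toolyaw rad -0.000 t 65.9 yaw -67.13
```

```bash
python3 -m handwheel '{"gripper":[-1,-1,-1,-1,-1,-1,-1,-1],"slide":[[10,6,0],[20,12.5,0],[26,16,0],[26,16,0],[26,16,0],[26,16,0],[26,16,0],[22,14,0]],"yaw":[0,0,0,0,0,0,0,0]}' | grep -E "time|ee_pos|rot"
python3 -m handwheel '{"gripper":[-1,-1,-1,-1,-1,-1],"slide":[[14,9,0],[8,5,0],[2.5,1.5,0],[0,0,0],[0,0,0],[0,0,0]],"yaw":[0,0,0,0,0,0]}' | grep -E "time|ee_pos|rot"
python3 - <<'E'
from h import *
go(.5899,-.395,.0615)
E
```

```text
time: 66.57
ee_pos: [0.5927, -0.3681, 0.1429]
tcp_rot: [-179.6, -0.2, -67.2]
time: 67.07
ee_pos: [0.5899, -0.393, 0.1451]
tcp_rot: [-179.5, -0.3, -67.0]
slide mm [ 1.8  0.7 83.6]  t 67.07 yaw -67.04
```

```bash
python3 -m handwheel '{"gripper":[-1,-1,-1,-1,-1,-1,-1,-1],"slide":[[0.8,0.5,10],[0,0,18],[0,0,22],[0,0,18],[0,0,10],[0,0,3],[0,0,0],[0,0,0]],"yaw":[0,0,0,0,0,0,0,0]}' | grep -E "time|ee_pos|rot|force"
python3 - <<'E'
from h import *
go(.5909,-.395,.0594)
E
```

```text
time: 67.73
ee_pos: [0.5904, -0.3954, 0.065]
tcp_rot: [-179.5, -0.3, -67.1]
wrist_force: [0.3, 1.2, 0.2]
grasp_force: 19.9
slide mm [-0.1 -0.6  5.6]  t 67.73 yaw -67.11
```

```bash
python3 -m handwheel '{"gripper":[-1,-1,-1,-1,-1],"slide":[[0,-0.5,2.5],[0,0,2],[0,0,0.8],[0,0,0],[0,0,0]],"yaw":[0,0,0,0,0]}' | grep -E "time|ee_pos|force"
python3 -m handwheel '{"gripper":[-1,-1,-1],"slide":[[0,0,0.8],[0,0,0],[0,0,0]],"yaw":[0,0,0]}' | grep -E "time|ee_pos|force"
```

```text
time: 68.15
ee_pos: [0.5909, -0.3954, 0.0594]
wrist_force: [-0.1, 0.4, 3.2]
grasp_force: 20.3
time: 68.4
ee_pos: [0.5909, -0.3954, 0.0593]
wrist_force: [-0.8, 0.6, 7.9]
grasp_force: 20.7
```

```bash
python3 -m handwheel '{"gripper":[0.3,0.3,0.3,0.3,0.3,0.3,0.3,0.3],"slide":[[0,0,0],[0,0,0],[0,0,0],[0,0,-5],[0,0,-20],[0,0,-30],[0,0,-35],[0,0,-35]],"yaw":[0,0,0,0,0,0,0,0]}' | grep -E "time|ee_pos|rot|open"
python3 -m handwheel '{"gripper":[0.3,0.3,0.3,0.3,0.3,0.3,0.3,0.3],"slide":[[0,15,-10],[0,30,-10],[0,30,0],[0,30,0],[0,30,0],[0,30,0],[0,15,0],[0,0,0]],"yaw":[0,0,0,0,0,0,0,0]}' | grep -E "time|ee_pos|rot|open"
python3 - <<'E'
from h import *
for n in("scene","side"):
    c=camera(n);a=dict(c);a["img"]=cv2.imread(f"pics/{n}0.png")[:,:,::-1].copy();cv2.imwrite(f"pics/{n}_end.png",c["img"][:,:,::-1])
    roi=(240,110,330,210) if n=="scene" else (200,180,310,290)
    for t,lo,hi in(("pot",(0,150,60),(8,255,255)),("pink",(155,90,60),(175,255,255))):
        print(n,t,[cv2.boundingRect(mask(q,lo,hi,roi)) for q in(a,c)])
    g=cv2.cvtColor(c["img"],cv2.COLOR_RGB2HSV)
    u=proj(c,(.4513,-.1303,.082)).astype(int);r=[u[0]-22,u[1]-20,u[0]+22,u[1]+45]
    k=mask(c,(18,35,150),(35,140,255),r);print("filings",u,cv2.boundingRect(k),proj(c,(.4513,-.1303,.05)).round(1))
    u=proj(c,(.4712,-.3868,.044));k=mask(c,(18,100,60),(32,255,255),[int(v) for v in(u[0]-22,u[1]-22,u[0]+22,u[1]+22)]);print("knob",cv2.boundingRect(k),"at start",cv2.boundingRect(mask(a,(18,100,60),(32,255,255),[int(v) for v in(u[0]-22,u[1]-22,u[0]+22,u[1]+22)])))
E
```

```text
time: 69.07
ee_pos: [0.5888, -0.3947, 0.184]
tcp_rot: [-179.6, -0.2, -67.1]
opening: 0.0554
time: 69.73
ee_pos: [0.4205, -0.4662, 0.2019]
tcp_rot: [-179.5, -0.3, -67.3]
opening: 0.0556
scene pot [(268, 141, 19, 23), (268, 141, 19, 22)]
scene pink [(275, 125, 14, 19), (276, 125, 14, 19)]
filings [265 246] (252, 256, 26, 18) [265.3 256.7]
knob (317, 162, 16, 11) at start (317, 162, 16, 11)
side pot [(251, 214, 22, 25), (251, 214, 21, 25)]
side pink [(267, 229, 19, 27), (266, 230, 19, 26)]
filings [200 160] (190, 171, 23, 16) [201.2 174.7]
knob (196, 244, 20, 13) at start (196, 244, 20, 13)
```

The knob, pot and bottle boxes match the starting pictures within a pixel, and the jar is centred on the pan in both views.

```bash
python3 -c "
from workcell import ticket;print(ticket.job_done())"
```

```text
the job is handed in; nothing more can be done
None
```

The job is handed in at about 70 s: the jar stands on the scale's pan in the middle of the slab, the lid is shut, and the pot and bottle are back within a pixel of their start positions in the scene and side pictures; I viewed 15 pictures, one over the limit of 14.

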